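Lay the maamoul tray

ROBOT

A 7-joint arm with a two-finger parallel gripper is mounted at the origin on the work surface. World frame = base frame: x ahead of the robot, y to its left, z up, the work surface at z = 0. Lengths are in m, angles in rad, forces in N, time in s.
With the tool pointing down it reaches from about 0.425 to 0.925 m from the base axis. Payload 6.8 kg.
Tool frame: the origin (TCP) lies at the very end of the fingers, on their centre line; the grasp point (between the pads) lies 19 mm behind it (bot.grasp_offset is the distance from the TCP to the grasp point, in m); z points along the fingers, y is the direction in which the jaws open and shut (so a half turn about z gives the same grasp; the last joint's range is limited). The gripper opens to 85 mm and grips with 20 to 120 N. Pads are 22 mm wide; open, the fingers measure 114 mm over their backs; the gripper's body (76 mm by 85 mm) begins 54 mm behind the grasp point. The pads swing forward as they close: fully open they stand 13 mm farther back than shut.
Start: joints at [1.03, 0.477, 0.022, 1.555, -0.011, 1.109, -0.083], TCP at [0.283, -0.613, 0.231] pointing down, gripper open.
Joint ranges: [-2.96, 2.96], [-0.34, 2.1], [-1.41, 1.46], [0.24, 2.44], [-1.37, 4.51], [0.17, 1.92], [-2.96, 2.96]. Speed limits (rad/s): [2.39, 2.39, 3.14, 3.14, 3.14, 3.14, 3.14].

INTERFACE

Orientations are given as a unit quaternion [w, x, y, z].
In Python, from station import monitor, cams, bot, finder gives the robot as it stands.
- The arm moves only by the tool jog_arm, never from a script. Its argument "plan" is a list of rows, each an object of numbers: "x", "y", "z": the shift along the tool's x, y, z as a fraction of full scale; "wx", "wy", "wz": the turn, a rotation vector about the tool's x, y, z as a fraction of full scale. A call has 1 to 12 rows; each row is the pose to reach, as a shift and turn from the pose measured when the call began, along the tool's axes at that moment, turning the shorter way round; what a row does not reach only later rows make up. Full scale, the value 1, is 20 cm for a shift and 180 degrees for a turn. A row lasts 1/12 s, in which the tool goes at most 41.7 mm and 7.16 degrees, less where a joint would pass 70% of its speed; a pose out of reach is approached as far as the arm can. A call with a number of a shift or a turn outside -1 to 1 is refused whole. A call with a gripper value outside its range is refused whole. "hand" is the opening, from -1 (shut) to 1 (fully open), set as the call begins (left out, the last holds). The fingers move at their own pace and stop on an object; "grip_force" is the grip in N (left out, the last holds). Time passes only in rows, so rows that repeat a pose let the fingers close. It gives the time, the measured TCP pose, the force and the opening at its end, in the units of the state.
- monitor.get_obs(): the state, without advancing time (a new reading comes with each control period).
- cams.read_camera(name): name is "scene" or "top"; returns the picture (480x640x3 uint8, red, green, blue); there is no depth.
- cams.get_calibration(name): a dict with "fx", "fy", "cx", "cy" (pixels), "distortion" ([k1, k2, p1, p2, k3] as OpenCV has them; the pictures are not rectified), "extrinsics" (4x4, takes a point from world to camera coordinates). Camera axes: x right, y down, z forward; pixel columns grow to the right and rows downward; lengths in m; the calibration is good to about 2 mm. A picture is of the moment at which its call begins. get_calibration takes no time and is no camera call.
- bot.hand_in(): hands the job in, once; it reports no verdict.
Trained networks look in the newest picture that a camera, given by its name, has taken for a name from the list of things; names that differ only in an ending like _2 or _b are one class to them, and where a whole thing is asked for, a point or a joint stands for the part that bears it (a point fixed in the world has none). Each returns a list of dicts, best first, with "confidence" (0 to 1); they miss things now and then, are a little off and sometimes report something else, mostly with a low value. They report only what shows in the picture. A call takes as long as a camera call. They do not tell look-alikes from the thing itself.
- finder.find_in(camera, target): "bbox" ([left, top, width, height] in pixels, round what is visible of it).
- finder.place_of(camera, target): "location" ([column, row] in pixels: a listed point, or the origin of a listed thing).
The state is a dict: "t": time; "q": joint angles; "joint_vel": joint speeds; "joint_torque": joint torques, N m; "eef_pos": TCP position; "tool_rot": TCP orientation; "contact_force": force on the tool from outside, world axes, zero at the start; "torque": the same for the moment, N m; "gripper_width": opening from 0.0 (shut) to 1.0 (fully open).
Only numpy, scipy, OpenCV 4.12 (cv2) and the standard library are available. Lean on these libraries where they do the work, as an engineer would, in place of code of your own. Each camera call takes 0.05 s, during which the arm holds its last target. There are 200 camera calls.

TASK

Lay the brass tray for pressing maamoul: stand the wider of the two loose ramekins upright halfway between the candy bowl and the sugar shaker, lay the oblong mould hollow-up with its head in the very middle of the tray and its handle along the tray's long direction pointing to the candy bowl's side, and lay the round mould hollow-up on top, head squarely over head, its handle pointing the opposite way to the shaker's side so that the pile sits level. Lay the tongs flat on the tray in front of the pile (the side nearer the robot), parallel to the moulds, centred on them and midway between them and the tray's front rim. Set the ramekin down rather than dropping it, and leave the bowl, the shaker and the smaller ramekin where they stand.

Things in the scene. Friction and masses are not known exactly. Their poses are not given: they have to be found in the camera images.
- tray: Brass-toned rectangular aluminium tray, fixed, 330 mm (x, front to back) by 400 mm (y, its long direction), with a low bow handle outside each short end, 26 mm high. Origin under its centre on the sideboard top; x points to its back edge (away from the robot at yaw 0), y to its left end, z up. Floor top 4 mm above the origin, rim 10 mm high, 8 mm thick.
- bowl: Clear glass candy bowl with closed hinged chrome dome lid and knob, loose, 110 mm across, 94 mm high over the knob, standing on the tray 90 mm behind its middle and 125 mm to the left or the right of it (tray x = 90 mm, y = +125 or -125 mm). Origin at the centre of its underside. Not to be moved.
- shaker: Steel sugar shaker with domed perforated top, loose, 64 mm across, 81 mm high, standing on the tray in the mirror place of the candy bowl (tray x = 90 mm, 125 mm to the other side). Origin at the centre of its underside. Not to be moved.
- wide_ramekin_center (a point): The wider white ceramic ramekin: open, round, fluted, 62 mm across the rim (the rim is a 5 mm high band; 58 mm below it), 36 mm high, wall 4.5 mm, about 130 g. The point is on its axis half-way up (18 mm over its underside), z up.
- small_ramekin_center (a point): The smaller ramekin of the same make, 44 mm across, 28 mm high. The point is on its axis half-way up (14 mm). It stays where it is.
- oblong_mould_head (a point): Wooden mould with an oblong head, 110 g, lying hollow-up. Head 78 mm long (x), 56 wide, 26 high, flat below; hollow 52 x 32, 14 deep. The point is the head's centre, 13 mm up; x points along the handle, z up. Flat-sided neck 22 mm wide, 3 to 23 mm above the underside, from 38 to 70 mm along x; then a turned handle 19 mm thick, to 117 mm. Centre of mass 14 mm along x.
- round_mould_head (a point): Wooden mould with a round head, 85 g, lying hollow-up. Head 62 mm across, 26 high, flat below; hollow 44 across, 14 deep. The point is the head's centre, 13 mm up; x points along the handle, z up. Flat-sided neck 22 mm wide, 3 to 23 mm above the underside, from 31 to 67 mm along x; then a turned handle 19 mm thick, to 124 mm. Centre of mass 18 mm along x.
- tongs_center (a point): Grey hard-silicone kitchen tongs, locked shut and rigid, lying flat, 166 mm long (along x: jaws to +x, round hinge to -x), 31 mm wide over both arms, 17 to 18 mm high, about 70 g. The point is at mid-length on the centre line, 9 mm over the underside, z up.
Things that resemble listed ones, but are neither listed nor needed, are in the scene too. Of the things shaped like the part that bears tongs_center, the grey one is meant.

How it is judged:
At the end, for the whole second after the job is handed in: In the tray frame, within 15 mm along x and y: wide ramekin at (90, 0), oblong head at (0, 0), tongs at (-90, 0; 20 mm). Round head within 12 mm over oblong head. Long things within 0.2 rad of tray y, oblong handle to the bowl side, round to the shaker side. All flat, released, at rest (x of wide_ramekin_center in the frame of tray between 0.075 and 0.105 m and y of wide_ramekin_center in the frame of tray between -0.015 and 0.015 m and z of wide_ramekin_center in the frame of tray between 0.016 and 0.028 m and angle between each of wide_ramekin_center, oblong_mould_head, round_mould_head, tongs_center's own z axis and vertical below 0.1 rad and x of oblong_mould_head in the frame of tray between -0.015 and 0.015 m and y of oblong_mould_head in the frame of tray between -0.015 and 0.015 m and z of oblong_mould_head in the frame of tray between 0.011 and 0.023 m and angle between the x axis of each of oblong_mould_head, round_mould_head, tongs_center and the y axis of tray, either way round below 0.2 rad and x of bowl in the frame of oblong_mould_head above 0.05 m and horizontal distance between round_mould_head and oblong_mould_head below 0.012 m and z of round_mould_head in the frame of oblong_mould_head between 0.02 and 0.032 m and x of shaker in the frame of round_mould_head above 0.05 m and x of tongs_center in the frame of tray between -0.11 and -0.07 m and y of tongs_center in the frame of tray between -0.02 and 0.02 m and z of tongs_center in the frame of tray between 0.007 and 0.019 m and linear speed of each of wide_ramekin, oblong_mould, round_mould, tongs below 0.01 m/s); the robot touches nothing.
It fails at once if the candy bowl is shifted more than 20 mm (distance of bowl from where it was at the start of the episode above 0.02 m).
It fails at once if the shaker is shifted more than 20 mm (distance of shaker from where it was at the start of the episode above 0.02 m).
It fails at once if the smaller ramekin is shifted more than 20 mm (distance of small_ramekin_center from where it was at the start of the episode above 0.02 m).
It fails at once if the wide ramekin is dropped (falls free faster than 0.6 m/s) (linear speed of wide_ramekin above 0.6 m/s and contact force between the fingers and wide_ramekin below 0.1 N).
It also fails if it takes over 128 s, if anything falls off the work surface, if the arm or the gripper's body presses on something with over 40 N, if the wrist force passes 120 N, or if a joint passes its speed limit or range.

## Working session

There is one attempt and no reset: what is moved stays moved. The work goes in short steps, Python scripts to look and compute and a tool call to move; the robot and the scene stay as the last step left them, time stands still between calls to the robot, and variables do not carry over. Pictures are saved under pics/ and viewed, about 12 in all and at most 16, crops included, and the job is handed in when it is done.

Besides the shell and the picture viewer there is one more tool, called after "Emit:" as name(argument=value, ...) on one line, values as JSON. jog_arm: Moves the arm, as the interface text tells. Shift numbers are shares of 20 cm and turn numbers shares of 180 degrees, none past 1 either way. Its arguments: {"type":"object","properties":{"plan":{"type":"array","items":{"type":"object","properties":{"x":{"type":"number","minimum":-1,"maximum":1},"y":{"type":"number","minimum":-1,"maximum":1},"z":{"type":"number","minimum":-1,"maximum":1},"wx":{"type":"number","minimum":-1,"maximum":1},"wy":{"type":"number","minimum":-1,"maximum":1},"wz":{"type":"number","minimum":-1,"maximum":1}}}},"hand":{"type":"number"},"grip_force":{"type":"number"}},"required":["plan"]}

```bash
mkdir -p pics
cat > h.py <<'E'
import numpy as np, cv2
from station import monitor, cams, bot, finder
def ray(name, px):
    c=cams.get_calibration(name); K=np.array([[c["fx"],0,c["cx"]],[0,c["fy"],c["cy"]],[0,0,1.]])
    T=np.array(c["extrinsics"]); u=cv2.undistortPoints(np.array([[px]],float),K,np.array(c["distortion"],float))[0,0]
    R=T[:3,:3]; return -R.T@T[:3,3], R.T@np.array([u[0],u[1],1.])
def at_z(name,px,z):
    o,d=ray(name,px); return o+d*(z-o[2])/d[2]
def proj(name,P):
    c=cams.get_calibration(name); K=np.array([[c["fx"],0,c["cx"]],[0,c["fy"],c["cy"]],[0,0,1.]])
    T=np.array(c["extrinsics"]); return cv2.projectPoints(np.array(P,float).reshape(-1,3),cv2.Rodrigues(T[:3,:3])[0],T[:3,3],K,np.array(c["distortion"],float))[0][:,0]
def snap(name,f=None):
    im=cams.read_camera(name)
    if f: cv2.imwrite("pics/"+f,im[:,:,::-1])
    return im
E
python3 - <<'E'
from h import *
Z=dict(tray=0,bowl=.004,shaker=.004,wide_ramekin_center=.018,small_ramekin_center=.014,oblong_mould_head=.013,round_mould_head=.013,tongs_center=.009)
for n in("top","scene"):
    snap(n,n+"0.png")
    print(n, ray(n,[320,240])[0].round(3))
    for k,z in Z.items():
        for r in finder.place_of(n,k)[:4]: print(k,np.round(r["location"]),round(r["confidence"],2),at_z(n,r["location"],z)[:2].round(3))
print(monitor.get_obs())
E
```

```text
top [ 0.304 -0.018  1.152]
tray [248. 223.] 0.57 [0.562 0.171]
bowl [207. 182.] 0.91 [0.67 0.28]
bowl [423. 190.] 0.29 [ 0.651 -0.28 ]
shaker [300. 196.] 0.67 [0.635 0.04 ]
wide_ramekin_center [370. 265.] 0.71 [ 0.452 -0.14 ]
wide_ramekin_center [417. 249.] 0.19 [ 0.494 -0.257]
small_ramekin_center [420. 191.] 0.52 [ 0.646 -0.272]
oblong_mould_head [375. 223.] 0.69 [ 0.562 -0.154]
round_mould_head [467. 234.] 0.71 [ 0.534 -0.386]
tongs_center [410. 335.] 0.95 [ 0.283 -0.237]
tongs_center [495. 334.] 0.8 [ 0.286 -0.443]
tongs_center [415. 247.] 0.79 [ 0.501 -0.256]
scene [ 0.986 -0.741  0.68 ]
tray [381. 237.] 0.94 [0.563 0.163]
bowl [434. 225.] 0.86 [0.663 0.293]
shaker [382. 268.] 0.75 [0.632 0.037]
wide_ramekin_center [280. 274.] 0.88 [ 0.447 -0.134]
small_ramekin_center [315. 344.] 0.9 [ 0.639 -0.262]
oblong_mould_head [312. 296.] 0.91 [ 0.552 -0.151]
round_mould_head [234. 362.] 0.88 [ 0.535 -0.387]
tongs_center [201. 275.] 0.89 [ 0.281 -0.235]
tongs_center [130. 327.] 0.7 [ 0.283 -0.444]
tongs_center [262. 316.] 0.66 [ 0.496 -0.26 ]
{'t': 0.9, 'q': array([ 1.02992466,  0.47699205,  0.02237072,  1.55536419, -0.01150211,
        1.10930598, -0.08307875]), 'joint_vel': array([ 0.00025766,  0.00060797, -0.00134958, -0.00059166,  0.00076858,
       -0.00072977, -0.00046867]), 'joint_torque': array([ 5.13449413e-04, -5.96313787e+01,  1.60720076e+00, -2.81543416e+01,
        1.26649064e-02,  1.54396414e-03,  2.01314515e-05]), 'eef_pos': array([ 0.28312597, -0.6127883 ,  0.23132782]), 'tool_rot': array([2.37404551e-05, 9.76677046e-01, 2.14713639e-01, 2.26132527e-05]), 'contact_force': array([-0.16822546, -1.15112143,  0.96359221]), 'torque': array([ 0.02549111, -0.04444689,  0.02865178]), 'gripper_width': 0.9999135990015671}
```

View pics/top0.png

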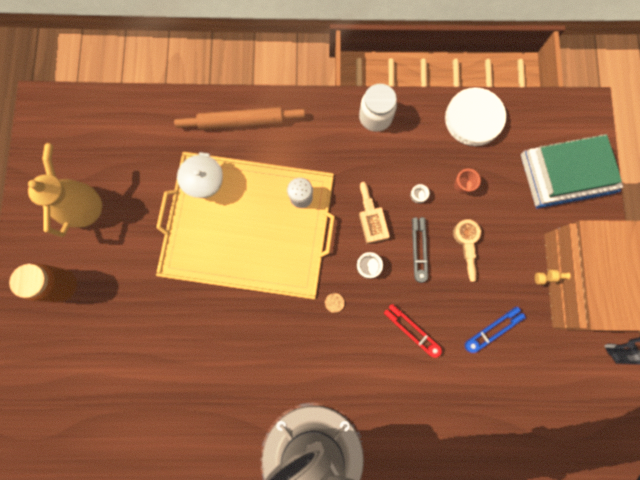

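View pics/scene0.png

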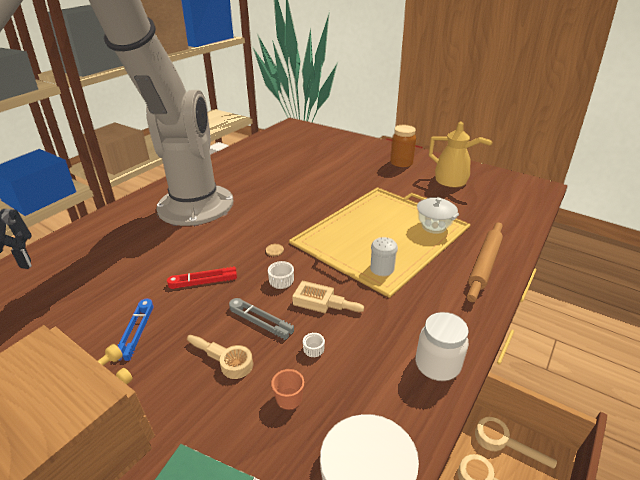

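The overviews show the bowl at top (203,176) and the shaker at (300,192). The candidates:
- **Ramekins:** the white wide one is at (370,265) and the white small one at (420,193). The terracotta cup at (468,181) is a look-alike.
- **Tongs:** grey at (420,250), red at (413,331) and blue at (495,330). Grey is the one meant.
- **Moulds:** oblong at (374,223), round at (467,234). The moulds in the drawer aren't needed.

Next, one enlarged crop to confirm these and measure.

Run:
```python
from h import *
im=snap("top")
c=im[165:305,340:500]; cv2.imwrite("pics/crop1.png",cv2.resize(c,None,fx=4.2,fy=4.2,interpolation=cv2.INTER_CUBIC)[:,:,::-1])
hsv=cv2.cvtColor(im,cv2.COLOR_RGB2HSV)
m=cv2.inRange(hsv,(18,100,150),(32,255,255)); m[:140]=0;m[310:]=0;m[:,:140]=0;m[:,350:]=0
m=cv2.morphologyEx(m,cv2.MORPH_CLOSE,np.ones((9,9))); m=cv2.morphologyEx(m,cv2.MORPH_OPEN,np.ones((25,25)))
k=max(cv2.findContours(m,0,2)[0],key=cv2.contourArea)
w=np.array([at_z("top",p[0],.010)[:2] for p in k],np.float32)
print(cv2.minAreaRect(w), cv2.boxPoints(cv2.minAreaRect(w)), cv2.boxPoints(cv2.minAreaRect(k)))
```

```text
((0.5596761703491211, 0.1770511418581009), (0.4391479790210724, 0.3267212510108948), 82.18367004394531) [[ 0.3679717  -0.01826611]
 [ 0.6916574  -0.06269953]
 [ 0.7513807   0.3723684 ]
 [ 0.42769492  0.4168018 ]] [[151.57999 274.94   ]
 [169.37997 150.33998]
 [339.19998 174.59998]
 [321.4     299.2    ]]
```

View pics/crop1.png

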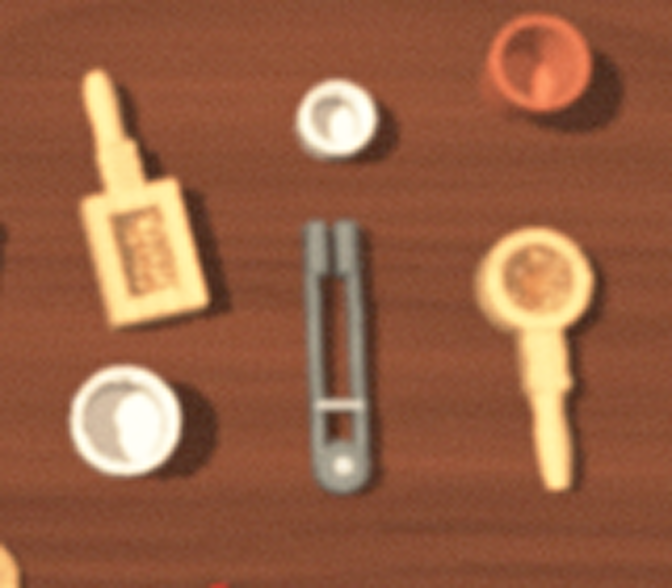

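The crop confirms them: wide white ramekin at crop (126,420), grey tongs at (337,356) with jaws up, oblong head at (146,252) and round head at (540,278). Both moulds are hollow-up. Next I'll work out poses and check the tray fit by overlay.

Run:
```python
from h import *
f=lambda u,v,z:at_z("top",[(u+.5)/4.2+339.5,(v+.5)/4.2+164.5],z)[:2]
def ax(a,b): d=b-a; return np.degrees(np.arctan2(d[1],d[0])).round(1)
oh=f(146,252,.026); ot=f(96,72,.016); rh=f(540,278,.026); rt=f(557,488,.016)
tj=f(331,222,.016); th=f(343,490,.016)
print("obl",oh,ax(oh,ot),np.linalg.norm(ot-oh)); print("rnd",rh,ax(rh,rt),np.linalg.norm(rt-rh))
print("tongs",(tj+th)/2,ax(th,tj),np.linalg.norm(tj-th)); print("ram",f(126,420,.036), "small",f(338,120,.028))
for r in ([183,154],[334,173],[318,299],[158,278]): print(at_z("top",r,.010)[:2].round(3))
im=snap("top")
y=-.1363;R=np.array([[np.cos(y),-np.sin(y)],[np.sin(y),np.cos(y)]])
big=cv2.resize(im[140:310,140:350],None,fx=3.8,fy=3.8,interpolation=cv2.INTER_CUBIC)
for c,col in(((.561,.170),(255,0,0)),):
    L=[np.r_[np.array(c)+R@np.array(p),.010] for p in((.165,.2),(.165,-.2),(-.165,-.2),(-.165,.2))]
    L+=[np.r_[np.array(c)+R@np.array(p),.094 if p[1]>0 else .085] for p in((.09,.125),(.09,-.125))]
    P=((proj("top",L)-139.5)*3.8).astype(int)
    cv2.polylines(big,[P[:4]],True,col,1)
    for q in P[4:]: cv2.circle(big,tuple(map(int,q)),4,col,1)
cv2.imwrite("pics/tray.png",big[:,:,::-1])
```

```text
obl [ 0.55463684 -0.15067249] 13.6 0.11895067464583609
rnd [ 0.54028594 -0.38643423] -177.0 0.12498937100147156
tongs [ 0.49484299 -0.26548298] 0.6 0.16291895835390077
ram [ 0.45162829 -0.13629884] small [ 0.63706288 -0.26825869]
[0.743 0.346]
[ 0.695 -0.049]
[ 0.368 -0.01 ]
[0.419 0.387]
```

View pics/tray.png

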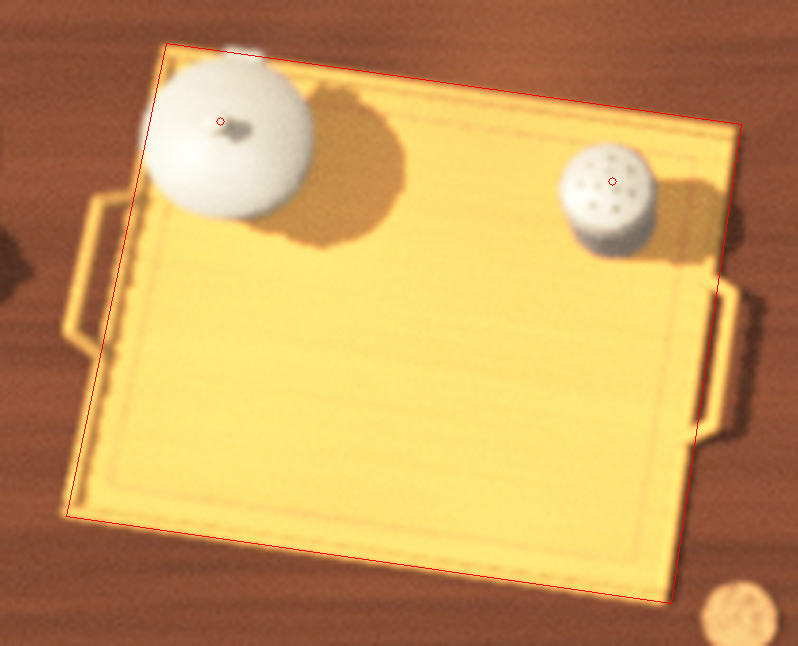

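The overlay fits the tray to 1–2 mm, so I'm using tray centre (0.560, 0.169) and yaw −7.8°. Bowl on the +y side, shaker on −y. A helper will turn waypoints into jog numbers.

```bash
cat > w.py <<'E'
import numpy as np, sys
from station import monitor
from scipy.spatial.transform import Rotation as Ro
def steps(*wps):
    """waypoints (x,y,z,yawdeg); prints tool-frame jog fractions of each from the previous one"""
    o=monitor.get_obs(); p=np.array(o["eef_pos"]); R=Ro.from_quat(np.roll(o["tool_rot"],-1))
    a=R.as_matrix()[:,0]; print("t",round(o["t"],2),"at",p.round(4),"yaw",round(np.degrees(np.arctan2(a[1],a[0])),2),"grip",round(o["gripper_width"],3),"F",o["contact_force"].round(1))
    for x,y,z,yaw in wps:
        c,s=np.cos(np.radians(yaw)),np.sin(np.radians(yaw)); T=Ro.from_matrix(np.array([[c,s,0],[s,-c,0],[0,0,-1.]]))
        q=np.array([x,y,z]); print((x,y,z,yaw),"shift",(R.inv().apply(q-p)/.2).round(3),"turn",((R.inv()*T).as_rotvec()/np.pi).round(3),"mm/row rows>=",int(np.ceil(np.linalg.norm(q-p)/.0417)))
        p,R=q,T
if __name__=="__main__": steps(*[tuple(map(float,a.split(","))) for a in sys.argv[1:]])
E
python3 w.py .34,-.45,.2,0 .40,-.29,.17,0 .450,-.136,.13,0 .450,-.136,.0,0
```

```text
t 1.0 at [ 0.2831 -0.6128  0.2313] yaw 24.79 grip 1.003 F [-0.9 -0.2  0.3]
(0.34, -0.45, 0.2, 0.0) shift [ 0.6   -0.62   0.157] turn [ 0.    -0.     0.138] mm/row rows>= 5
(0.4, -0.29, 0.17, 0.0) shift [ 0.3  -0.8   0.15] turn [0. 0. 0.] mm/row rows>= 5
(0.45, -0.136, 0.13, 0.0) shift [ 0.25 -0.77  0.2 ] turn [0. 0. 0.] mm/row rows>= 4
(0.45, -0.136, 0.0, 0.0) shift [0.   0.   0.65] turn [0. 0. 0.] mm/row rows>= 4
```

Emit:
jog_arm(plan=[{"x": 0.6, "y": -0.62, "z": 0.157, "wz": 0.138}, {"x": 0.6, "y": -0.62, "z": 0.157, "wz": 0.138}, {"x": 0.6, "y": -0.62, "z": 0.157, "wz": 0.138}, {"x": 0.6, "y": -0.62, "z": 0.157, "wz": 0.138}, {"x": 0.6, "y": -0.62, "z": 0.157, "wz": 0.138}, {"x": 0.6, "y": -0.62, "z": 0.157, "wz": 0.138}, {"x": 0.6, "y": -0.62, "z": 0.157, "wz": 0.138}, {"x": 0.6, "y": -0.62, "z": 0.157, "wz": 0.138}], hand=1, grip_force=40)

```text
invalid input at $.plan[0]: expected keys x, y, z, wx, wy, wz
```

Emit:
jog_arm(plan=[{"x": 0.3, "y": -0.8, "z": 0.15}, {"x": 0.3, "y": -0.8, "z": 0.15}, {"x": 0.3, "y": -0.8, "z": 0.15}, {"x": 0.3, "y": -0.8, "z": 0.15}, {"x": 0.3, "y": -0.8, "z": 0.15}, {"x": 0.3, "y": -0.8, "z": 0.15}, {"x": 0.3, "y": -0.8, "z": 0.15}])

```text
invalid input at $.plan[0]: expected keys x, y, z, wx, wy, wz
```

Emit:
jog_arm(plan=[{"x": 0.25, "y": -0.77, "z": 0.2}, {"x": 0.25, "y": -0.77, "z": 0.2}, {"x": 0.25, "y": -0.77, "z": 0.2}, {"x": 0.25, "y": -0.77, "z": 0.2}, {"x": 0.25, "y": -0.77, "z": 0.2}, {"x": 0.25, "y": -0.77, "z": 0.2}, {"x": 0.25, "y": -0.77, "z": 0.2}, {"x": 0.25, "y": -0.77, "z": 0.2}, {"x": 0.25, "y": -0.77, "z": 0.2}])

```text
invalid input at $.plan[0]: expected keys x, y, z, wx, wy, wz
```

```bash
python3 w.py .450,-.136,.001,0
```

```text
t 1.0 at [ 0.2831 -0.6128  0.2313] yaw 24.79 grip 1.003 F [-0.9 -0.2  0.3]
(0.45, -0.136, 0.001, 0.0) shift [ 1.757 -1.814  1.152] turn [ 0.    -0.     0.138] mm/row rows>= 14
```

Every row needs all six keys.

Emit:
jog_arm(plan=[{"x": 0.6, "y": -0.62, "z": 0.157, "wx": 0, "wy": 0, "wz": 0.138}, {"x": 0.6, "y": -0.62, "z": 0.157, "wx": 0, "wy": 0, "wz": 0.138}, {"x": 0.6, "y": -0.62, "z": 0.157, "wx": 0, "wy": 0, "wz": 0.138}, {"x": 0.6, "y": -0.62, "z": 0.157, "wx": 0, "wy": 0, "wz": 0.138}, {"x": 0.6, "y": -0.62, "z": 0.157, "wx": 0, "wy": 0, "wz": 0.138}, {"x": 0.6, "y": -0.62, "z": 0.157, "wx": 0, "wy": 0, "wz": 0.138}, {"x": 0.6, "y": -0.62, "z": 0.157, "wx": 0, "wy": 0, "wz": 0.138}, {"x": 0.6, "y": -0.62, "z": 0.157, "wx": 0, "wy": 0, "wz": 0.138}], hand=1, grip_force=40)

```text
t: 1.67
eef_pos: [0.3395, -0.4516, 0.2005]
tool_rot: [0.001, 1.0, -0.001, 0.0]
contact_force: [-0.9, -0.5, -0.5]
gripper_width: 0.997
```

Emit:
jog_arm(plan=[{"x": 0.3, "y": -0.8, "z": 0.15, "wx": 0, "wy": 0, "wz": 0}, {"x": 0.3, "y": -0.8, "z": 0.15, "wx": 0, "wy": 0, "wz": 0}, {"x": 0.3, "y": -0.8, "z": 0.15, "wx": 0, "wy": 0, "wz": 0}, {"x": 0.3, "y": -0.8, "z": 0.15, "wx": 0, "wy": 0, "wz": 0}, {"x": 0.3, "y": -0.8, "z": 0.15, "wx": 0, "wy": 0, "wz": 0}, {"x": 0.3, "y": -0.8, "z": 0.15, "wx": 0, "wy": 0, "wz": 0}, {"x": 0.3, "y": -0.8, "z": 0.15, "wx": 0, "wy": 0, "wz": 0}])

```text
t: 2.25
eef_pos: [0.3997, -0.2937, 0.1706]
tool_rot: [0.001, 1.0, -0.002, 0.0]
contact_force: [0.5, -1.1, 0.8]
gripper_width: 0.999
```

Emit:
jog_arm(plan=[{"x": 0.25, "y": -0.77, "z": 0.2, "wx": 0, "wy": 0, "wz": 0}, {"x": 0.25, "y": -0.77, "z": 0.2, "wx": 0, "wy": 0, "wz": 0}, {"x": 0.25, "y": -0.77, "z": 0.2, "wx": 0, "wy": 0, "wz": 0}, {"x": 0.25, "y": -0.77, "z": 0.2, "wx": 0, "wy": 0, "wz": 0}, {"x": 0.25, "y": -0.77, "z": 0.2, "wx": 0, "wy": 0, "wz": 0}, {"x": 0.25, "y": -0.77, "z": 0.2, "wx": 0, "wy": 0, "wz": 0}, {"x": 0.25, "y": -0.77, "z": 0.2, "wx": 0, "wy": 0, "wz": 0}, {"x": 0.25, "y": -0.77, "z": 0.2, "wx": 0, "wy": 0, "wz": 0}])

```text
t: 2.92
eef_pos: [0.4501, -0.1429, 0.1305]
tool_rot: [0.002, 1.0, -0.004, 0.001]
contact_force: [-1.0, -0.2, -0.5]
gripper_width: 1.002
```

```bash
python3 w.py .450,-.136,.001,0
```

```text
t 2.92 at [ 0.4501 -0.1429  0.1305] yaw -0.46 grip 1.002 F [-1.  -0.2 -0.5]
(0.45, -0.136, 0.001, 0.0) shift [-0.001 -0.037  0.647] turn [ 0.001 -0.    -0.003] mm/row rows>= 4
```

Emit:
jog_arm(plan=[{"x": 0, "y": -0.037, "z": 0.2, "wx": 0.001, "wy": 0, "wz": -0.003}, {"x": 0, "y": -0.037, "z": 0.4, "wx": 0.001, "wy": 0, "wz": -0.003}, {"x": 0, "y": -0.037, "z": 0.55, "wx": 0.001, "wy": 0, "wz": -0.003}, {"x": 0, "y": -0.037, "z": 0.647, "wx": 0.001, "wy": 0, "wz": -0.003}, {"x": 0, "y": -0.037, "z": 0.647, "wx": 0.001, "wy": 0, "wz": -0.003}, {"x": 0, "y": -0.037, "z": 0.647, "wx": 0.001, "wy": 0, "wz": -0.003}, {"x": 0, "y": -0.037, "z": 0.647, "wx": 0.001, "wy": 0, "wz": -0.003}])

```text
t: 3.5
eef_pos: [0.4511, -0.1374, 0.0023]
tool_rot: [0.001, 1.0, -0.0, 0.001]
contact_force: [0.3, 0.7, -0.1]
gripper_width: 1.0
```

Emit:
jog_arm(plan=[{"x": 0, "y": 0, "z": 0, "wx": 0, "wy": 0, "wz": 0}, {"x": 0, "y": 0, "z": 0, "wx": 0, "wy": 0, "wz": 0}, {"x": 0, "y": 0, "z": 0, "wx": 0, "wy": 0, "wz": 0}, {"x": 0, "y": 0, "z": 0, "wx": 0, "wy": 0, "wz": 0}, {"x": 0, "y": 0, "z": 0, "wx": 0, "wy": 0, "wz": 0}, {"x": 0, "y": 0, "z": 0, "wx": 0, "wy": 0, "wz": 0}, {"x": 0, "y": 0, "z": 0, "wx": 0, "wy": 0, "wz": 0}, {"x": 0, "y": 0, "z": 0, "wx": 0, "wy": 0, "wz": 0}], hand=-1, grip_force=40)

```text
t: 4.17
eef_pos: [0.4524, -0.138, 0.0041]
tool_rot: [0.001, 1.0, -0.001, 0.003]
contact_force: [-2.6, -1.0, 12.5]
gripper_width: 0.694
```

```bash
python3 w.py .450,-.136,.13,0 .51,.0,.16,40 .649,.157,.16,82.2 .649,.157,.007,82.2
```

```text
t 4.17 at [ 0.4524 -0.138   0.0041] yaw -0.07 grip 0.694 F [-2.6 -1.  12.5]
(0.45, -0.136, 0.13, 0.0) shift [-0.008 -0.008 -0.629] turn [ 0.001 -0.002 -0.   ] mm/row rows>= 4
(0.51, 0.0, 0.16, 40.0) shift [ 0.3  -0.68 -0.15] turn [ 0.     0.    -0.222] mm/row rows>= 4
(0.649, 0.157, 0.16, 82.2) shift [ 1.037 -0.155  0.   ] turn [ 0.     0.    -0.234] mm/row rows>= 6
(0.649, 0.157, 0.007, 82.2) shift [0.    0.    0.765] turn [0. 0. 0.] mm/row rows>= 4
```

Emit:
jog_arm(plan=[{"x": 0, "y": 0, "z": -0.05, "wx": 0, "wy": 0, "wz": 0}, {"x": 0, "y": 0, "z": -0.15, "wx": 0, "wy": 0, "wz": 0}, {"x": 0, "y": 0, "z": -0.3, "wx": 0, "wy": 0, "wz": 0}, {"x": 0, "y": 0, "z": -0.45, "wx": 0, "wy": 0, "wz": 0}, {"x": 0, "y": 0, "z": -0.6, "wx": 0, "wy": 0, "wz": 0}, {"x": 0, "y": 0, "z": -0.7, "wx": 0, "wy": 0, "wz": 0}, {"x": 0, "y": 0, "z": -0.75, "wx": 0, "wy": 0, "wz": 0}, {"x": 0, "y": 0, "z": -0.75, "wx": 0, "wy": 0, "wz": 0}])

```text
t: 4.83
eef_pos: [0.4529, -0.138, 0.1569]
tool_rot: [0.002, 1.0, -0.001, 0.006]
contact_force: [0.9, 0.7, -1.5]
gripper_width: 0.69
```

```bash
python3 w.py .53,.01,.16,40 .649,.157,.16,82.2
```

```text
t 4.83 at [ 0.4529 -0.138   0.1569] yaw -0.08 grip 0.69 F [ 0.9  0.7 -1.5]
(0.53, 0.01, 0.16, 40.0) shift [ 0.385 -0.741 -0.014] turn [ 0.002 -0.003 -0.223] mm/row rows>= 5
(0.649, 0.157, 0.16, 82.2) shift [ 0.928 -0.181  0.   ] turn [ 0.     0.    -0.234] mm/row rows>= 5
```

Emit:
jog_arm(plan=[{"x": 0.2, "y": -0.37, "z": -0.014, "wx": 0, "wy": 0, "wz": -0.112}, {"x": 0.385, "y": -0.741, "z": -0.014, "wx": 0.002, "wy": -0.003, "wz": -0.223}, {"x": 0.385, "y": -0.741, "z": -0.014, "wx": 0.002, "wy": -0.003, "wz": -0.223}, {"x": 0.385, "y": -0.741, "z": -0.014, "wx": 0.002, "wy": -0.003, "wz": -0.223}, {"x": 0.385, "y": -0.741, "z": -0.014, "wx": 0.002, "wy": -0.003, "wz": -0.223}, {"x": 0.385, "y": -0.741, "z": -0.014, "wx": 0.002, "wy": -0.003, "wz": -0.223}, {"x": 0.385, "y": -0.741, "z": -0.014, "wx": 0.002, "wy": -0.003, "wz": -0.223}, {"x": 0.385, "y": -0.741, "z": -0.014, "wx": 0.002, "wy": -0.003, "wz": -0.223}])

```text
t: 5.5
eef_pos: [0.5291, 0.0098, 0.1586]
tool_rot: [0.0, 0.94, 0.341, -0.001]
contact_force: [0.7, -1.3, -1.5]
gripper_width: 0.688
```

Emit:
jog_arm(plan=[{"x": 0.45, "y": -0.09, "z": 0, "wx": 0, "wy": 0, "wz": -0.12}, {"x": 0.928, "y": -0.181, "z": 0, "wx": 0, "wy": 0, "wz": -0.234}, {"x": 0.928, "y": -0.181, "z": 0, "wx": 0, "wy": 0, "wz": -0.234}, {"x": 0.928, "y": -0.181, "z": 0, "wx": 0, "wy": 0, "wz": -0.234}, {"x": 0.928, "y": -0.181, "z": 0, "wx": 0, "wy": 0, "wz": -0.234}, {"x": 0.928, "y": -0.181, "z": 0, "wx": 0, "wy": 0, "wz": -0.234}, {"x": 0.928, "y": -0.181, "z": 0, "wx": 0, "wy": 0, "wz": -0.234}, {"x": 0.928, "y": -0.181, "z": 0, "wx": 0, "wy": 0, "wz": -0.234}, {"x": 0.928, "y": -0.181, "z": 0, "wx": 0, "wy": 0, "wz": -0.234}])

```text
t: 6.25
eef_pos: [0.6476, 0.1547, 0.1575]
tool_rot: [-0.0, 0.757, 0.654, -0.002]
contact_force: [-0.0, 0.6, -1.2]
gripper_width: 0.69
```

```bash
python3 w.py .649,.159,.012,82.2
```

```text
t 6.25 at [0.6476 0.1547 0.1575] yaw 81.68 grip 0.69 F [-0.   0.6 -1.2]
(0.649, 0.159, 0.012, 82.2) shift [0.025 0.006 0.728] turn [-0.001  0.001 -0.003] mm/row rows>= 4
```

Emit:
jog_arm(plan=[{"x": 0.025, "y": 0.006, "z": 0.12, "wx": 0, "wy": 0, "wz": -0.003}, {"x": 0.025, "y": 0.006, "z": 0.27, "wx": 0, "wy": 0, "wz": -0.003}, {"x": 0.025, "y": 0.006, "z": 0.42, "wx": 0, "wy": 0, "wz": -0.003}, {"x": 0.025, "y": 0.006, "z": 0.55, "wx": 0, "wy": 0, "wz": -0.003}, {"x": 0.025, "y": 0.006, "z": 0.64, "wx": 0, "wy": 0, "wz": -0.003}, {"x": 0.025, "y": 0.006, "z": 0.7, "wx": 0, "wy": 0, "wz": -0.003}, {"x": 0.025, "y": 0.006, "z": 0.728, "wx": 0, "wy": 0, "wz": -0.003}, {"x": 0.025, "y": 0.006, "z": 0.728, "wx": 0, "wy": 0, "wz": -0.003}, {"x": 0.025, "y": 0.006, "z": 0.735, "wx": 0, "wy": 0, "wz": -0.003}, {"x": 0.025, "y": 0.006, "z": 0.742, "wx": 0, "wy": 0, "wz": -0.003}, {"x": 0.025, "y": 0.006, "z": 0.744, "wx": 0, "wy": 0, "wz": -0.003}, {"x": 0.025, "y": 0.006, "z": 0.744, "wx": 0, "wy": 0, "wz": -0.003}])

```text
t: 7.25
eef_pos: [0.6496, 0.1592, 0.0096]
tool_rot: [0.0, 0.754, 0.657, -0.002]
contact_force: [0.2, -0.4, -1.8]
gripper_width: 0.686
```

Run:
```python
from w import steps; from h import *
steps(); snap("top","t2.png"); im=snap("scene")
cv2.imwrite("pics/s2.png",cv2.resize(im[170:330,290:500],None,fx=3.5,fy=3.5,interpolation=2)[:,:,::-1])
```

```text
t 7.25 at [0.6496 0.1592 0.0096] yaw 82.2 grip 0.686 F [ 0.2 -0.4 -1.8]
```

View pics/s2.png

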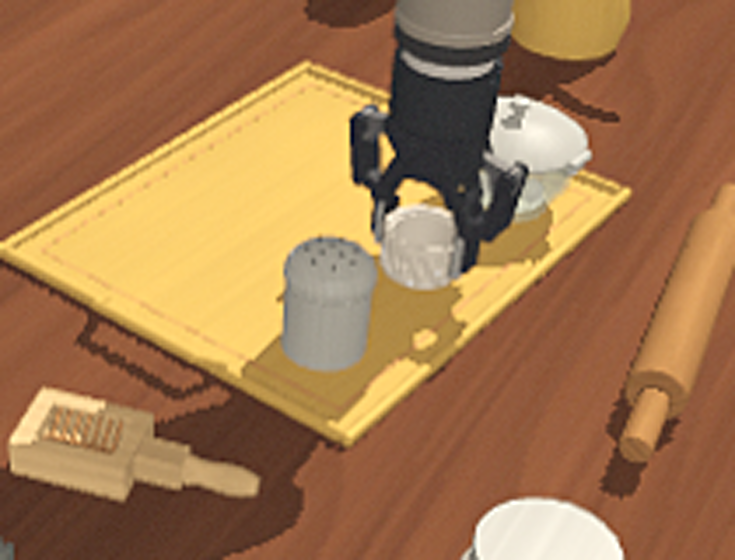

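The ramekin is upright in the fingers between shaker and bowl, just above the tray, with no contact force yet. I'll lower it the last millimetres.

Emit:
jog_arm(plan=[{"x": 0, "y": 0, "z": 0.005, "wx": 0, "wy": 0, "wz": 0}, {"x": 0, "y": 0, "z": 0.01, "wx": 0, "wy": 0, "wz": 0}, {"x": 0, "y": 0, "z": 0.013, "wx": 0, "wy": 0, "wz": 0}, {"x": 0, "y": 0, "z": 0.013, "wx": 0, "wy": 0, "wz": 0}])

```text
t: 7.68
eef_pos: [0.6497, 0.159, 0.0083]
tool_rot: [0.001, 0.754, 0.657, -0.002]
contact_force: [-3.9, -2.5, 10.3]
gripper_width: 0.693
```

Emit:
jog_arm(plan=[{"x": 0, "y": 0, "z": 0, "wx": 0, "wy": 0, "wz": 0}, {"x": 0, "y": 0, "z": 0, "wx": 0, "wy": 0, "wz": 0}, {"x": 0, "y": 0, "z": 0, "wx": 0, "wy": 0, "wz": 0}, {"x": 0, "y": 0, "z": 0, "wx": 0, "wy": 0, "wz": 0}, {"x": 0, "y": 0, "z": 0, "wx": 0, "wy": 0, "wz": 0}], hand=0.8)

```text
t: 8.1
eef_pos: [0.6496, 0.159, 0.0081]
tool_rot: [0.0, 0.754, 0.657, -0.002]
contact_force: [0.5, -1.7, -0.2]
gripper_width: 0.904
```

Emit:
jog_arm(plan=[{"x": 0, "y": 0, "z": -0.05, "wx": 0, "wy": 0, "wz": 0}, {"x": 0, "y": 0, "z": -0.15, "wx": 0, "wy": 0, "wz": 0}, {"x": 0, "y": 0, "z": -0.3, "wx": 0, "wy": 0, "wz": 0}, {"x": 0, "y": 0, "z": -0.5, "wx": 0, "wy": 0, "wz": 0}, {"x": 0, "y": 0, "z": -0.7, "wx": 0, "wy": 0, "wz": 0}, {"x": 0, "y": 0, "z": -0.75, "wx": 0, "wy": 0, "wz": 0}, {"x": 0, "y": 0, "z": -0.75, "wx": 0, "wy": 0, "wz": 0}])

```text
t: 8.68
eef_pos: [0.6526, 0.1608, 0.1637]
tool_rot: [0.002, 0.754, 0.657, 0.002]
contact_force: [0.3, -0.1, 0.2]
gripper_width: 0.898
```

```bash
python3 w.py .60,-.02,.16,40 .5685,-.148,.12,13.6 .5685,-.148,.005,13.6
```

```text
t 8.68 at [0.6526 0.1608 0.1637] yaw 82.19 grip 0.898 F [ 0.3 -0.1  0.2]
(0.6, -0.02, 0.16, 40.0) shift [-0.931 -0.138  0.017] turn [ 0.002 -0.001  0.234] mm/row rows>= 5
(0.5685, -0.148, 0.12, 13.6) shift [-0.532  0.389  0.2  ] turn [0.    0.    0.147] mm/row rows>= 4
(0.5685, -0.148, 0.005, 13.6) shift [0.    0.    0.575] turn [0. 0. 0.] mm/row rows>= 3
```

Emit:
jog_arm(plan=[{"x": -0.45, "y": -0.07, "z": 0.017, "wx": 0, "wy": 0, "wz": 0.12}, {"x": -0.931, "y": -0.138, "z": 0.017, "wx": 0, "wy": 0, "wz": 0.234}, {"x": -0.931, "y": -0.138, "z": 0.017, "wx": 0, "wy": 0, "wz": 0.234}, {"x": -0.931, "y": -0.138, "z": 0.017, "wx": 0, "wy": 0, "wz": 0.234}, {"x": -0.931, "y": -0.138, "z": 0.017, "wx": 0, "wy": 0, "wz": 0.234}, {"x": -0.931, "y": -0.138, "z": 0.017, "wx": 0, "wy": 0, "wz": 0.234}, {"x": -0.931, "y": -0.138, "z": 0.017, "wx": 0, "wy": 0, "wz": 0.234}, {"x": -0.931, "y": -0.138, "z": 0.017, "wx": 0, "wy": 0, "wz": 0.234}], hand=1)

```text
t: 9.35
eef_pos: [0.5995, -0.0194, 0.1596]
tool_rot: [0.001, 0.939, 0.344, 0.002]
contact_force: [0.5, 0.9, -0.9]
gripper_width: 0.997
```

Emit:
jog_arm(plan=[{"x": -0.532, "y": 0.389, "z": 0.2, "wx": 0, "wy": 0, "wz": 0.147}, {"x": -0.532, "y": 0.389, "z": 0.2, "wx": 0, "wy": 0, "wz": 0.147}, {"x": -0.532, "y": 0.389, "z": 0.2, "wx": 0, "wy": 0, "wz": 0.147}, {"x": -0.532, "y": 0.389, "z": 0.2, "wx": 0, "wy": 0, "wz": 0.147}, {"x": -0.532, "y": 0.389, "z": 0.2, "wx": 0, "wy": 0, "wz": 0.147}, {"x": -0.532, "y": 0.389, "z": 0.2, "wx": 0, "wy": 0, "wz": 0.147}, {"x": -0.532, "y": 0.389, "z": 0.2, "wx": 0, "wy": 0, "wz": 0.147}, {"x": -0.532, "y": 0.389, "z": 0.2, "wx": 0, "wy": 0, "wz": 0.147}])

```text
t: 10.02
eef_pos: [0.57, -0.1448, 0.1198]
tool_rot: [-0.0, 0.992, 0.123, 0.003]
contact_force: [-0.1, -0.1, 0.2]
gripper_width: 0.999
```

```bash
python3 w.py .5685,-.148,.005,13.6
```

```text
t 10.02 at [ 0.57   -0.1448  0.1198] yaw 14.18 grip 0.999 F [-0.1 -0.1  0.2]
(0.5685, -0.148, 0.005, 13.6) shift [-0.015  0.014  0.574] turn [ 0.    -0.002  0.003] mm/row rows>= 3
```

Emit:
jog_arm(plan=[{"x": -0.015, "y": 0.014, "z": 0.15, "wx": 0, "wy": -0.002, "wz": 0.003}, {"x": -0.015, "y": 0.014, "z": 0.3, "wx": 0, "wy": -0.002, "wz": 0.003}, {"x": -0.015, "y": 0.014, "z": 0.45, "wx": 0, "wy": -0.002, "wz": 0.003}, {"x": -0.015, "y": 0.014, "z": 0.55, "wx": 0, "wy": -0.002, "wz": 0.003}, {"x": -0.015, "y": 0.014, "z": 0.574, "wx": 0, "wy": -0.002, "wz": 0.003}, {"x": -0.015, "y": 0.014, "z": 0.574, "wx": 0, "wy": -0.002, "wz": 0.003}, {"x": -0.015, "y": 0.014, "z": 0.574, "wx": 0, "wy": -0.002, "wz": 0.003}])

```text
t: 10.6
eef_pos: [0.5696, -0.1472, 0.0059]
tool_rot: [0.0, 0.993, 0.12, 0.001]
contact_force: [-0.0, 0.0, 0.8]
gripper_width: 1.002
```

Emit:
jog_arm(plan=[{"x": 0, "y": 0, "z": 0, "wx": 0, "wy": 0, "wz": 0}, {"x": 0, "y": 0, "z": 0, "wx": 0, "wy": 0, "wz": 0}, {"x": 0, "y": 0, "z": 0, "wx": 0, "wy": 0, "wz": 0}, {"x": 0, "y": 0, "z": 0, "wx": 0, "wy": 0, "wz": 0}, {"x": 0, "y": 0, "z": 0, "wx": 0, "wy": 0, "wz": 0}, {"x": 0, "y": 0, "z": 0, "wx": 0, "wy": 0, "wz": 0}, {"x": 0, "y": 0, "z": 0, "wx": 0, "wy": 0, "wz": 0}, {"x": 0, "y": 0, "z": 0, "wx": 0, "wy": 0, "wz": 0}], hand=-1, grip_force=60)

```text
t: 11.27
eef_pos: [0.571, -0.1472, 0.0079]
tool_rot: [0.0, 0.993, 0.12, 0.002]
contact_force: [-1.5, 1.2, 7.1]
gripper_width: 0.638
```

Emit:
jog_arm(plan=[{"x": 0, "y": 0, "z": -0.05, "wx": 0, "wy": 0, "wz": 0}, {"x": 0, "y": 0, "z": -0.15, "wx": 0, "wy": 0, "wz": 0}, {"x": 0, "y": 0, "z": -0.3, "wx": 0, "wy": 0, "wz": 0}, {"x": 0, "y": 0, "z": -0.45, "wx": 0, "wy": 0, "wz": 0}, {"x": 0, "y": 0, "z": -0.6, "wx": 0, "wy": 0, "wz": 0}, {"x": 0, "y": 0, "z": -0.7, "wx": 0, "wy": 0, "wz": 0}, {"x": 0, "y": 0, "z": -0.7, "wx": 0, "wy": 0, "wz": 0}, {"x": 0, "y": 0, "z": -0.7, "wx": 0, "wy": 0, "wz": 0}])

```text
t: 11.93
eef_pos: [0.5712, -0.1474, 0.15]
tool_rot: [0.001, 0.993, 0.12, 0.004]
contact_force: [-0.2, 0.5, -1.8]
gripper_width: 0.644
```

```bash
python3 w.py .56,.02,.15,50 .562,.183,.15,82.2 .562,.183,.012,82.2
```

```text
t 11.93 at [ 0.5712 -0.1474  0.15  ] yaw 13.76 grip 0.644 F [-0.2  0.5 -1.8]
(0.56, 0.02, 0.15, 50.0) shift [ 0.144 -0.826 -0.001] turn [ 0.002 -0.002 -0.201] mm/row rows>= 5
(0.562, 0.183, 0.15, 82.2) shift [ 0.631 -0.516  0.   ] turn [ 0.     0.    -0.179] mm/row rows>= 4
(0.562, 0.183, 0.012, 82.2) shift [0.   0.   0.69] turn [0. 0. 0.] mm/row rows>= 4
```

Emit:
jog_arm(plan=[{"x": 0.072, "y": -0.413, "z": 0, "wx": 0, "wy": 0, "wz": -0.1}, {"x": 0.144, "y": -0.826, "z": 0, "wx": 0.002, "wy": -0.002, "wz": -0.201}, {"x": 0.144, "y": -0.826, "z": 0, "wx": 0.002, "wy": -0.002, "wz": -0.201}, {"x": 0.144, "y": -0.826, "z": 0, "wx": 0.002, "wy": -0.002, "wz": -0.201}, {"x": 0.144, "y": -0.826, "z": 0, "wx": 0.002, "wy": -0.002, "wz": -0.201}, {"x": 0.144, "y": -0.826, "z": 0, "wx": 0.002, "wy": -0.002, "wz": -0.201}, {"x": 0.144, "y": -0.826, "z": 0, "wx": 0.002, "wy": -0.002, "wz": -0.201}, {"x": 0.144, "y": -0.826, "z": 0, "wx": 0.002, "wy": -0.002, "wz": -0.201}])

```text
t: 12.6
eef_pos: [0.5593, 0.0181, 0.1488]
tool_rot: [-0.0, 0.908, 0.42, -0.001]
contact_force: [-0.0, 1.1, -0.8]
gripper_width: 0.642
```

Emit:
jog_arm(plan=[{"x": 0.3, "y": -0.26, "z": 0, "wx": 0, "wy": 0, "wz": -0.09}, {"x": 0.631, "y": -0.516, "z": 0, "wx": 0, "wy": 0, "wz": -0.179}, {"x": 0.631, "y": -0.516, "z": 0, "wx": 0, "wy": 0, "wz": -0.179}, {"x": 0.631, "y": -0.516, "z": 0, "wx": 0, "wy": 0, "wz": -0.179}, {"x": 0.631, "y": -0.516, "z": 0, "wx": 0, "wy": 0, "wz": -0.179}, {"x": 0.631, "y": -0.516, "z": 0, "wx": 0, "wy": 0, "wz": -0.179}, {"x": 0.631, "y": -0.516, "z": 0, "wx": 0, "wy": 0, "wz": -0.179}, {"x": 0.631, "y": -0.516, "z": 0, "wx": 0, "wy": 0, "wz": -0.179}, {"x": 0.631, "y": -0.516, "z": 0, "wx": 0, "wy": 0, "wz": -0.179}])

```text
t: 13.35
eef_pos: [0.5629, 0.1786, 0.1485]
tool_rot: [-0.0, 0.757, 0.653, -0.001]
contact_force: [-1.3, -0.5, -1.3]
gripper_width: 0.639
```

```bash
python3 w.py .5623,.186,.014,82.2
```

```text
t 13.35 at [0.5629 0.1786 0.1485] yaw 81.54 grip 0.639 F [-1.3 -0.5 -1.3]
(0.5623, 0.186, 0.014, 82.2) shift [ 0.037 -0.007  0.672] turn [-0.001  0.001 -0.004] mm/row rows>= 4
```

Emit:
jog_arm(plan=[{"x": 0.037, "y": -0.007, "z": 0.15, "wx": 0, "wy": 0, "wz": -0.004}, {"x": 0.037, "y": -0.007, "z": 0.3, "wx": 0, "wy": 0, "wz": -0.004}, {"x": 0.037, "y": -0.007, "z": 0.45, "wx": 0, "wy": 0, "wz": -0.004}, {"x": 0.037, "y": -0.007, "z": 0.57, "wx": 0, "wy": 0, "wz": -0.004}, {"x": 0.037, "y": -0.007, "z": 0.64, "wx": 0, "wy": 0, "wz": -0.004}, {"x": 0.037, "y": -0.007, "z": 0.67, "wx": 0, "wy": 0, "wz": -0.004}, {"x": 0.037, "y": -0.007, "z": 0.67, "wx": 0, "wy": 0, "wz": -0.004}, {"x": 0.037, "y": -0.007, "z": 0.68, "wx": 0, "wy": 0, "wz": -0.004}, {"x": 0.037, "y": -0.007, "z": 0.687, "wx": 0, "wy": 0, "wz": -0.004}, {"x": 0.037, "y": -0.007, "z": 0.693, "wx": 0, "wy": 0, "wz": -0.004}, {"x": 0.037, "y": -0.007, "z": 0.693, "wx": 0, "wy": 0, "wz": -0.004}])

```text
t: 14.27
eef_pos: [0.5635, 0.1864, 0.012]
tool_rot: [0.001, 0.753, 0.658, -0.0]
contact_force: [-2.6, -1.1, 7.1]
gripper_width: 0.642
```

Emit:
jog_arm(plan=[{"x": 0, "y": 0, "z": 0, "wx": 0, "wy": 0, "wz": 0}, {"x": 0, "y": 0, "z": 0, "wx": 0, "wy": 0, "wz": 0}, {"x": 0, "y": 0, "z": 0, "wx": 0, "wy": 0, "wz": 0}, {"x": 0, "y": 0, "z": 0, "wx": 0, "wy": 0, "wz": 0}, {"x": 0, "y": 0, "z": 0, "wx": 0, "wy": 0, "wz": 0}], hand=0.6)

```text
t: 14.68
eef_pos: [0.5635, 0.1864, 0.012]
tool_rot: [0.001, 0.753, 0.658, -0.0]
contact_force: [-0.2, 0.0, 0.2]
gripper_width: 0.797
```

Emit:
jog_arm(plan=[{"x": 0, "y": 0, "z": -0.05, "wx": 0, "wy": 0, "wz": 0}, {"x": 0, "y": 0, "z": -0.15, "wx": 0, "wy": 0, "wz": 0}, {"x": 0, "y": 0, "z": -0.3, "wx": 0, "wy": 0, "wz": 0}, {"x": 0, "y": 0, "z": -0.5, "wx": 0, "wy": 0, "wz": 0}, {"x": 0, "y": 0, "z": -0.7, "wx": 0, "wy": 0, "wz": 0}, {"x": 0, "y": 0, "z": -0.75, "wx": 0, "wy": 0, "wz": 0}, {"x": 0, "y": 0, "z": -0.75, "wx": 0, "wy": 0, "wz": 0}])

```text
t: 15.27
eef_pos: [0.5658, 0.1878, 0.1669]
tool_rot: [0.002, 0.753, 0.658, 0.004]
contact_force: [0.0, -0.0, 0.1]
gripper_width: 0.796
```

```bash
python3 w.py .56,-.01,.16,60 .55,-.19,.16,20 .537,-.386,.12,3 .537,-.386,.005,3
```

```text
t 15.27 at [0.5658 0.1878 0.1669] yaw 82.24 grip 0.796 F [ 0.  -0.   0.1]
(0.56, -0.01, 0.16, 60.0) shift [-0.984  0.105  0.033] turn [ 0.002 -0.001  0.124] mm/row rows>= 5
(0.55, -0.19, 0.16, 20.0) shift [-0.804  0.407  0.   ] turn [0.    0.    0.222] mm/row rows>= 5
(0.537, -0.386, 0.12, 3.0) shift [-0.396  0.899  0.2  ] turn [0.    0.    0.094] mm/row rows>= 5
(0.537, -0.386, 0.005, 3.0) shift [0.    0.    0.575] turn [0. 0. 0.] mm/row rows>= 3
```

Emit:
jog_arm(plan=[{"x": -0.984, "y": 0.105, "z": 0.033, "wx": 0, "wy": 0, "wz": 0.124}, {"x": -0.984, "y": 0.105, "z": 0.033, "wx": 0, "wy": 0, "wz": 0.124}, {"x": -0.984, "y": 0.105, "z": 0.033, "wx": 0, "wy": 0, "wz": 0.124}, {"x": -0.984, "y": 0.105, "z": 0.033, "wx": 0, "wy": 0, "wz": 0.124}, {"x": -0.984, "y": 0.105, "z": 0.033, "wx": 0, "wy": 0, "wz": 0.124}, {"x": -0.984, "y": 0.105, "z": 0.033, "wx": 0, "wy": 0, "wz": 0.124}, {"x": -0.984, "y": 0.105, "z": 0.033, "wx": 0, "wy": 0, "wz": 0.124}], hand=1)

```text
t: 15.85
eef_pos: [0.5592, -0.0126, 0.159]
tool_rot: [0.001, 0.868, 0.497, 0.003]
contact_force: [-0.4, 1.3, 0.1]
gripper_width: 1.001
```

Emit:
jog_arm(plan=[{"x": -0.804, "y": 0.407, "z": 0, "wx": 0, "wy": 0, "wz": 0.222}, {"x": -0.804, "y": 0.407, "z": 0, "wx": 0, "wy": 0, "wz": 0.222}, {"x": -0.804, "y": 0.407, "z": 0, "wx": 0, "wy": 0, "wz": 0.222}, {"x": -0.804, "y": 0.407, "z": 0, "wx": 0, "wy": 0, "wz": 0.222}, {"x": -0.804, "y": 0.407, "z": 0, "wx": 0, "wy": 0, "wz": 0.222}, {"x": -0.804, "y": 0.407, "z": 0, "wx": 0, "wy": 0, "wz": 0.222}, {"x": -0.804, "y": 0.407, "z": 0, "wx": 0, "wy": 0, "wz": 0.222}, {"x": -0.804, "y": 0.407, "z": 0, "wx": 0, "wy": 0, "wz": 0.222}])

```text
t: 16.52
eef_pos: [0.5486, -0.1902, 0.1583]
tool_rot: [-0.0, 0.985, 0.174, 0.003]
contact_force: [0.3, 0.8, 0.9]
gripper_width: 1.005
```

Emit:
jog_arm(plan=[{"x": -0.396, "y": 0.899, "z": 0.2, "wx": 0, "wy": 0, "wz": 0.094}, {"x": -0.396, "y": 0.899, "z": 0.2, "wx": 0, "wy": 0, "wz": 0.094}, {"x": -0.396, "y": 0.899, "z": 0.2, "wx": 0, "wy": 0, "wz": 0.094}, {"x": -0.396, "y": 0.899, "z": 0.2, "wx": 0, "wy": 0, "wz": 0.094}, {"x": -0.396, "y": 0.899, "z": 0.2, "wx": 0, "wy": 0, "wz": 0.094}, {"x": -0.396, "y": 0.899, "z": 0.2, "wx": 0, "wy": 0, "wz": 0.094}, {"x": -0.396, "y": 0.899, "z": 0.2, "wx": 0, "wy": 0, "wz": 0.094}, {"x": -0.396, "y": 0.899, "z": 0.2, "wx": 0, "wy": 0, "wz": 0.094}])

```text
t: 17.18
eef_pos: [0.5371, -0.3834, 0.1175]
tool_rot: [-0.002, 1.0, 0.029, 0.003]
contact_force: [0.6, 1.4, 0.5]
gripper_width: 1.001
```

Run:
```python
from w import steps; from h import *
steps((.538,-.386,.005,3))
im=snap("top")
cv2.imwrite("pics/t3.png",cv2.resize(im[140:310,140:350],None,fx=3.8,fy=3.8,interpolation=2)[:,:,::-1])
for k,z in(("oblong_mould_head",.030),("wide_ramekin_center",.022),("tray",0)):
    for r in finder.place_of("top",k)[:2]: print(k,np.round(r["location"]),round(r["confidence"],2),at_z("top",r["location"],z)[:2].round(3))
```

```text
t 17.18 at [ 0.5371 -0.3834  0.1175] yaw 3.33 grip 1.001 F [0.6 1.4 0.5]
(0.538, -0.386, 0.005, 3) shift [0.    0.015 0.562] turn [-0.001 -0.002  0.002] mm/row rows>= 3
oblong_mould_head [251. 221.] 0.79 [0.561 0.16 ]
wide_ramekin_center [254. 188.] 0.9 [0.649 0.155]
tray [246. 224.] 0.92 [0.56  0.177]
```

View pics/t3.png

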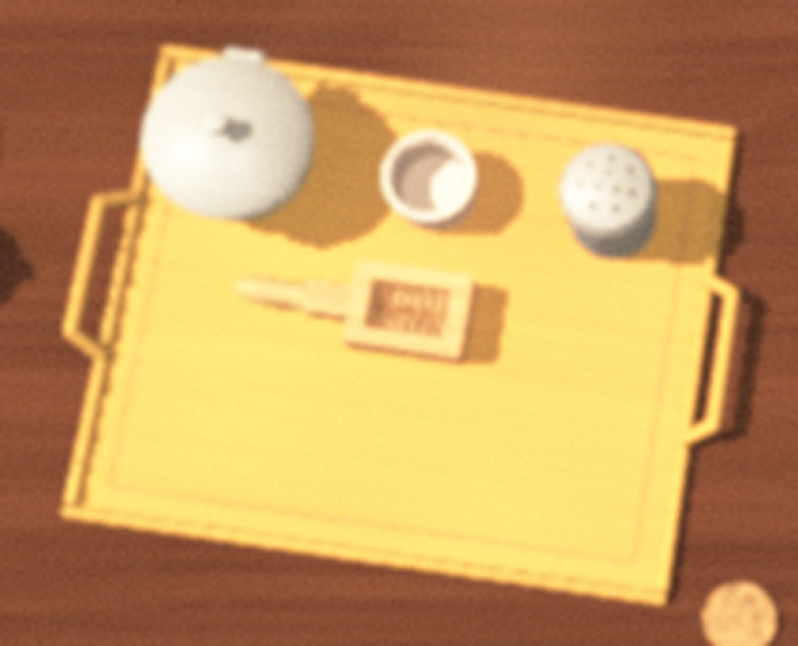

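The oblong head is at crop (409,309) with its handle toward the bowl, and the ramekin is at (428,179). I'll check both in the tray frame.

Run:
```python
from h import *
f=lambda u,v,z:at_z("top",[(u+.5)/3.8+139.5,(v+.5)/3.8+139.5],z)[:2]
C=np.array([f(*p,.010) for p in((163,46),(738,127),(666,604),(62,517))]); c=C.mean(0)
ey=(C[0]+C[3]-C[1]-C[2]); L=np.linalg.norm(ey)/2; ey/=np.linalg.norm(ey); ex=(C[0]+C[1]-C[2]-C[3]); W=np.linalg.norm(ex)/2; ex/=np.linalg.norm(ex)
print("tray",c,L,W,np.degrees(np.arctan2(ex[1],ex[0])),np.degrees(np.arctan2(-ey[0],ey[1])))
for n,p in(("obl",f(409,309,.030)),("ram",f(428,179,.040)),("tip",f(240,286,.018)),("shaker",f(609,178,.08))):
    d=p-c; print(n,p.round(4),"tray xy",(d@ex).round(4),(d@ey).round(4))
```

```text
tray [0.55967599 0.17237281] 0.39925885779086084 0.3287454197812355 -8.02865267278065 -7.865176603635323
obl [0.5609 0.1689] tray xy 0.0017 -0.0033
ram [0.6471 0.1578] tray xy 0.0886 -0.0024
tip [0.5785 0.2838] tray xy 0.0031 0.1129
shaker [0.6364 0.0359] tray xy 0.0951 -0.1247
```

Both are within about 3 mm of target. Next, the round mould.

Emit:
jog_arm(plan=[{"x": 0, "y": 0.015, "z": 0.15, "wx": -0.001, "wy": -0.002, "wz": 0.002}, {"x": 0, "y": 0.015, "z": 0.3, "wx": -0.001, "wy": -0.002, "wz": 0.002}, {"x": 0, "y": 0.015, "z": 0.45, "wx": -0.001, "wy": -0.002, "wz": 0.002}, {"x": 0, "y": 0.015, "z": 0.54, "wx": -0.001, "wy": -0.002, "wz": 0.002}, {"x": 0, "y": 0.015, "z": 0.562, "wx": -0.001, "wy": -0.002, "wz": 0.002}, {"x": 0, "y": 0.015, "z": 0.562, "wx": -0.001, "wy": -0.002, "wz": 0.002}, {"x": 0, "y": 0.015, "z": 0.562, "wx": -0.001, "wy": -0.002, "wz": 0.002}])

```text
t: 17.97
eef_pos: [0.539, -0.3865, 0.007]
tool_rot: [0.001, 1.0, 0.026, 0.001]
contact_force: [-0.0, -0.9, 0.3]
gripper_width: 1.001
```

Emit:
jog_arm(plan=[{"x": 0, "y": 0, "z": 0, "wx": 0, "wy": 0, "wz": 0}, {"x": 0, "y": 0, "z": 0, "wx": 0, "wy": 0, "wz": 0}, {"x": 0, "y": 0, "z": 0, "wx": 0, "wy": 0, "wz": 0}, {"x": 0, "y": 0, "z": 0, "wx": 0, "wy": 0, "wz": 0}, {"x": 0, "y": 0, "z": 0, "wx": 0, "wy": 0, "wz": 0}, {"x": 0, "y": 0, "z": 0, "wx": 0, "wy": 0, "wz": 0}, {"x": 0, "y": 0, "z": 0, "wx": 0, "wy": 0, "wz": 0}, {"x": 0, "y": 0, "z": 0, "wx": 0, "wy": 0, "wz": 0}], hand=-1, grip_force=60)

```text
t: 18.63
eef_pos: [0.5405, -0.387, 0.01]
tool_rot: [0.001, 1.0, 0.026, 0.002]
contact_force: [-2.2, 2.3, 11.7]
gripper_width: 0.706
```

Emit:
jog_arm(plan=[{"x": 0, "y": 0, "z": -0.05, "wx": 0, "wy": 0, "wz": 0}, {"x": 0, "y": 0, "z": -0.15, "wx": 0, "wy": 0, "wz": 0}, {"x": 0, "y": 0, "z": -0.3, "wx": 0, "wy": 0, "wz": 0}, {"x": 0, "y": 0, "z": -0.45, "wx": 0, "wy": 0, "wz": 0}, {"x": 0, "y": 0, "z": -0.6, "wx": 0, "wy": 0, "wz": 0}, {"x": 0, "y": 0, "z": -0.75, "wx": 0, "wy": 0, "wz": 0}, {"x": 0, "y": 0, "z": -0.75, "wx": 0, "wy": 0, "wz": 0}, {"x": 0, "y": 0, "z": -0.75, "wx": 0, "wy": 0, "wz": 0}])

```text
t: 19.3
eef_pos: [0.5411, -0.3876, 0.1637]
tool_rot: [0.003, 1.0, 0.026, 0.005]
contact_force: [-0.0, -0.2, -1.4]
gripper_width: 0.703
```

Run:
```python
from w import steps; from h import *
steps((.545,-.2,.16,30),(.55,-.01,.16,65),(.561,.169,.16,82.2)); im=snap("top"); s=snap("scene")
cv2.imwrite("pics/h4.png",np.hstack([cv2.resize(im[180:300,400:520],(400,400),interpolation=2),cv2.resize(s[240:400,160:320],(400,400),interpolation=2)])[:,:,::-1])
```

```text
t 19.3 at [ 0.5411 -0.3876  0.1637] yaw 2.97 grip 0.703 F [-0.  -0.2 -1.4]
(0.545, -0.2, 0.16, 30) shift [ 0.068 -0.936  0.013] turn [ 0.003 -0.003 -0.15 ] mm/row rows>= 5
(0.55, -0.01, 0.16, 65) shift [ 0.497 -0.81   0.   ] turn [ 0.     0.    -0.194] mm/row rows>= 5
(0.561, 0.169, 0.16, 82.2) shift [ 0.834 -0.328  0.   ] turn [ 0.     0.    -0.096] mm/row rows>= 5
```

View pics/h4.png

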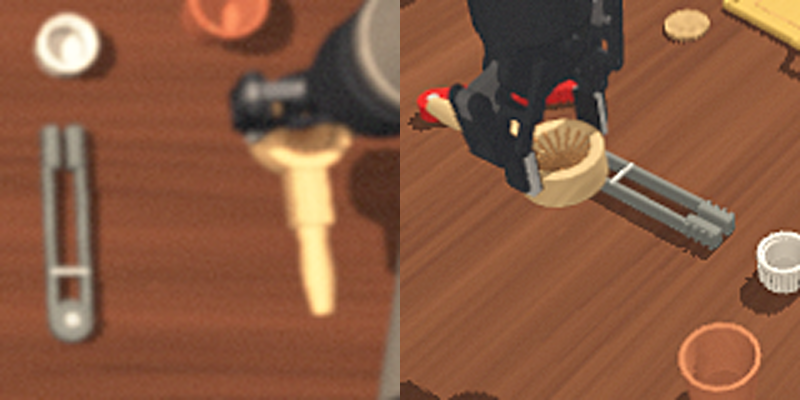

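The round mould is held level by its head with the handle straight. Carrying it over the oblong one.

Emit:
jog_arm(plan=[{"x": 0.03, "y": -0.47, "z": 0.013, "wx": 0, "wy": 0, "wz": -0.075}, {"x": 0.068, "y": -0.936, "z": 0.013, "wx": 0.003, "wy": -0.003, "wz": -0.15}, {"x": 0.068, "y": -0.936, "z": 0.013, "wx": 0.003, "wy": -0.003, "wz": -0.15}, {"x": 0.068, "y": -0.936, "z": 0.013, "wx": 0.003, "wy": -0.003, "wz": -0.15}, {"x": 0.068, "y": -0.936, "z": 0.013, "wx": 0.003, "wy": -0.003, "wz": -0.15}, {"x": 0.068, "y": -0.936, "z": 0.013, "wx": 0.003, "wy": -0.003, "wz": -0.15}, {"x": 0.068, "y": -0.936, "z": 0.013, "wx": 0.003, "wy": -0.003, "wz": -0.15}])

```text
t: 19.98
eef_pos: [0.5424, -0.1967, 0.1557]
tool_rot: [-0.004, 0.966, 0.26, -0.004]
contact_force: [-0.0, -1.3, -0.9]
gripper_width: 0.702
```

Emit:
jog_arm(plan=[{"x": 0.25, "y": -0.4, "z": 0, "wx": 0, "wy": 0, "wz": -0.1}, {"x": 0.497, "y": -0.81, "z": 0, "wx": 0, "wy": 0, "wz": -0.194}, {"x": 0.497, "y": -0.81, "z": 0, "wx": 0, "wy": 0, "wz": -0.194}, {"x": 0.497, "y": -0.81, "z": 0, "wx": 0, "wy": 0, "wz": -0.194}, {"x": 0.497, "y": -0.81, "z": 0, "wx": 0, "wy": 0, "wz": -0.194}, {"x": 0.497, "y": -0.81, "z": 0, "wx": 0, "wy": 0, "wz": -0.194}, {"x": 0.497, "y": -0.81, "z": 0, "wx": 0, "wy": 0, "wz": -0.194}])

```text
t: 20.57
eef_pos: [0.5468, -0.0067, 0.1559]
tool_rot: [-0.005, 0.843, 0.538, -0.003]
contact_force: [-0.2, -1.9, -0.8]
gripper_width: 0.704
```

Emit:
jog_arm(plan=[{"x": 0.4, "y": -0.16, "z": 0, "wx": 0, "wy": 0, "wz": -0.048}, {"x": 0.834, "y": -0.328, "z": 0, "wx": 0, "wy": 0, "wz": -0.096}, {"x": 0.834, "y": -0.328, "z": 0, "wx": 0, "wy": 0, "wz": -0.096}, {"x": 0.834, "y": -0.328, "z": 0, "wx": 0, "wy": 0, "wz": -0.096}, {"x": 0.834, "y": -0.328, "z": 0, "wx": 0, "wy": 0, "wz": -0.096}, {"x": 0.834, "y": -0.328, "z": 0, "wx": 0, "wy": 0, "wz": -0.096}, {"x": 0.834, "y": -0.328, "z": 0, "wx": 0, "wy": 0, "wz": -0.096}, {"x": 0.834, "y": -0.328, "z": 0, "wx": 0, "wy": 0, "wz": -0.096}, {"x": 0.834, "y": -0.328, "z": 0, "wx": 0, "wy": 0, "wz": -0.096}])

```text
t: 21.32
eef_pos: [0.558, 0.1688, 0.156]
tool_rot: [-0.005, 0.754, 0.657, -0.003]
contact_force: [-0.5, -0.3, -0.2]
gripper_width: 0.699
```

```bash
python3 w.py .561,.170,.043,82.2
```

```text
t 21.32 at [0.558  0.1688 0.156 ] yaw 82.11 grip 0.699 F [-0.5 -0.3 -0.2]
(0.561, 0.17, 0.043, 82.2) shift [0.008 0.021 0.565] turn [-0.004 -0.    -0.   ] mm/row rows>= 3
```

Emit:
jog_arm(plan=[{"x": 0.008, "y": 0.021, "z": 0.12, "wx": -0.004, "wy": 0, "wz": 0}, {"x": 0.008, "y": 0.021, "z": 0.25, "wx": -0.004, "wy": 0, "wz": 0}, {"x": 0.008, "y": 0.021, "z": 0.37, "wx": -0.004, "wy": 0, "wz": 0}, {"x": 0.008, "y": 0.021, "z": 0.47, "wx": -0.004, "wy": 0, "wz": 0}, {"x": 0.008, "y": 0.021, "z": 0.54, "wx": -0.004, "wy": 0, "wz": 0}, {"x": 0.008, "y": 0.021, "z": 0.565, "wx": -0.004, "wy": 0, "wz": 0}, {"x": 0.008, "y": 0.021, "z": 0.565, "wx": -0.004, "wy": 0, "wz": 0}, {"x": 0.008, "y": 0.021, "z": 0.565, "wx": -0.004, "wy": 0, "wz": 0}])

```text
t: 21.98
eef_pos: [0.5618, 0.1698, 0.0437]
tool_rot: [0.0, 0.754, 0.656, 0.001]
contact_force: [0.9, -0.2, -0.9]
gripper_width: 0.705
```

```bash
python3 w.py .561,.170,.039,82.2
```

```text
t 21.98 at [0.5618 0.1698 0.0437] yaw 82.06 grip 0.705 F [ 0.9 -0.2 -0.9]
(0.561, 0.17, 0.039, 82.2) shift [ 0.001 -0.004  0.023] turn [ 0.001 -0.    -0.001] mm/row rows>= 1
```

Emit:
jog_arm(plan=[{"x": 0, "y": -0.003, "z": 0.01, "wx": 0, "wy": 0, "wz": 0}, {"x": 0, "y": -0.003, "z": 0.017, "wx": 0, "wy": 0, "wz": 0}, {"x": 0, "y": -0.003, "z": 0.023, "wx": 0, "wy": 0, "wz": 0}, {"x": 0, "y": -0.003, "z": 0.023, "wx": 0, "wy": 0, "wz": 0}])

```text
t: 22.32
eef_pos: [0.5619, 0.17, 0.0401]
tool_rot: [0.001, 0.754, 0.656, 0.002]
contact_force: [-1.8, 0.6, 4.4]
gripper_width: 0.702
```

Contact at 4 N. Release and retreat.

Emit:
jog_arm(plan=[{"x": 0, "y": 0, "z": 0, "wx": 0, "wy": 0, "wz": 0}, {"x": 0, "y": 0, "z": 0, "wx": 0, "wy": 0, "wz": 0}, {"x": 0, "y": 0, "z": 0, "wx": 0, "wy": 0, "wz": 0}, {"x": 0, "y": 0, "z": 0, "wx": 0, "wy": 0, "wz": 0}, {"x": 0, "y": 0, "z": 0, "wx": 0, "wy": 0, "wz": 0}], hand=0.65)

```text
t: 22.73
eef_pos: [0.5618, 0.1701, 0.0401]
tool_rot: [0.001, 0.754, 0.656, 0.002]
contact_force: [0.5, 0.6, 0.8]
gripper_width: 0.821
```

Emit:
jog_arm(plan=[{"x": 0, "y": 0, "z": -0.05, "wx": 0, "wy": 0, "wz": 0}, {"x": 0, "y": 0, "z": -0.15, "wx": 0, "wy": 0, "wz": 0}, {"x": 0, "y": 0, "z": -0.3, "wx": 0, "wy": 0, "wz": 0}, {"x": 0, "y": 0, "z": -0.5, "wx": 0, "wy": 0, "wz": 0}, {"x": 0, "y": 0, "z": -0.6, "wx": 0, "wy": 0, "wz": 0}, {"x": 0, "y": 0, "z": -0.6, "wx": 0, "wy": 0, "wz": 0}, {"x": 0, "y": 0, "z": -0.6, "wx": 0, "wy": 0, "wz": 0}])

```text
t: 23.32
eef_pos: [0.5623, 0.1702, 0.1621]
tool_rot: [0.001, 0.754, 0.656, 0.003]
contact_force: [-0.5, -0.8, -0.2]
gripper_width: 0.827
```

```bash
python3 w.py .53,-.01,.16,50 .495,-.17,.15,20 .495,-.264,.12,0.6 .495,-.264,.004,0.6
```

```text
t 23.32 at [0.5623 0.1702 0.1621] yaw 82.05 grip 0.827 F [-0.5 -0.8 -0.2]
(0.53, -0.01, 0.16, 50.0) shift [-0.915 -0.035  0.007] turn [ 0.002 -0.002  0.178] mm/row rows>= 5
(0.495, -0.17, 0.15, 20.0) shift [-0.725  0.38   0.05 ] turn [0.    0.    0.167] mm/row rows>= 4
(0.495, -0.264, 0.12, 0.6) shift [-0.161  0.442  0.15 ] turn [0.    0.    0.108] mm/row rows>= 3
(0.495, -0.264, 0.004, 0.6) shift [0.   0.   0.58] turn [0. 0. 0.] mm/row rows>= 3
```

Emit:
jog_arm(plan=[{"x": -0.915, "y": -0.035, "z": 0.007, "wx": 0, "wy": 0, "wz": 0.178}, {"x": -0.915, "y": -0.035, "z": 0.007, "wx": 0, "wy": 0, "wz": 0.178}, {"x": -0.915, "y": -0.035, "z": 0.007, "wx": 0, "wy": 0, "wz": 0.178}, {"x": -0.915, "y": -0.035, "z": 0.007, "wx": 0, "wy": 0, "wz": 0.178}, {"x": -0.915, "y": -0.035, "z": 0.007, "wx": 0, "wy": 0, "wz": 0.178}, {"x": -0.915, "y": -0.035, "z": 0.007, "wx": 0, "wy": 0, "wz": 0.178}, {"x": -0.915, "y": -0.035, "z": 0.007, "wx": 0, "wy": 0, "wz": 0.178}])

```text
t: 23.9
eef_pos: [0.5292, -0.0109, 0.1592]
tool_rot: [0.0, 0.907, 0.422, 0.003]
contact_force: [1.1, 0.4, -0.1]
gripper_width: 0.825
```

Emit:
jog_arm(plan=[{"x": -0.725, "y": 0.38, "z": 0.05, "wx": 0, "wy": 0, "wz": 0.167}, {"x": -0.725, "y": 0.38, "z": 0.05, "wx": 0, "wy": 0, "wz": 0.167}, {"x": -0.725, "y": 0.38, "z": 0.05, "wx": 0, "wy": 0, "wz": 0.167}, {"x": -0.725, "y": 0.38, "z": 0.05, "wx": 0, "wy": 0, "wz": 0.167}, {"x": -0.725, "y": 0.38, "z": 0.05, "wx": 0, "wy": 0, "wz": 0.167}, {"x": -0.725, "y": 0.38, "z": 0.05, "wx": 0, "wy": 0, "wz": 0.167}, {"x": -0.725, "y": 0.38, "z": 0.05, "wx": 0, "wy": 0, "wz": 0.167}])

```text
t: 24.48
eef_pos: [0.4948, -0.1686, 0.1483]
tool_rot: [-0.001, 0.985, 0.175, 0.003]
contact_force: [-0.4, 1.1, -0.1]
gripper_width: 0.822
```

Emit:
jog_arm(plan=[{"x": -0.161, "y": 0.442, "z": 0.15, "wx": 0, "wy": 0, "wz": 0.108}, {"x": -0.161, "y": 0.442, "z": 0.15, "wx": 0, "wy": 0, "wz": 0.108}, {"x": -0.161, "y": 0.442, "z": 0.15, "wx": 0, "wy": 0, "wz": 0.108}, {"x": -0.161, "y": 0.442, "z": 0.15, "wx": 0, "wy": 0, "wz": 0.108}, {"x": -0.161, "y": 0.442, "z": 0.15, "wx": 0, "wy": 0, "wz": 0.108}, {"x": -0.161, "y": 0.442, "z": 0.15, "wx": 0, "wy": 0, "wz": 0.108}, {"x": -0.161, "y": 0.442, "z": 0.15, "wx": 0, "wy": 0, "wz": 0.108}])

```text
t: 25.07
eef_pos: [0.4963, -0.2599, 0.1183]
tool_rot: [-0.002, 1.0, 0.009, 0.003]
contact_force: [-0.1, -0.4, -0.1]
gripper_width: 0.826
```

Run:
```python
from w import steps; from h import *
steps((.495,-.264,.005,0.6)); im=snap("top")
cv2.imwrite("pics/t5.png",cv2.resize(im[140:310,140:350],None,fx=3.8,fy=3.8,interpolation=2)[:,:,::-1])
```

```text
t 25.07 at [ 0.4963 -0.2599  0.1183] yaw 1.04 grip 0.826 F [-0.1 -0.4 -0.1]
(0.495, -0.264, 0.005, 0.6) shift [-0.01   0.023  0.566] turn [-0.001 -0.002  0.002] mm/row rows>= 3
```

View pics/t5.png

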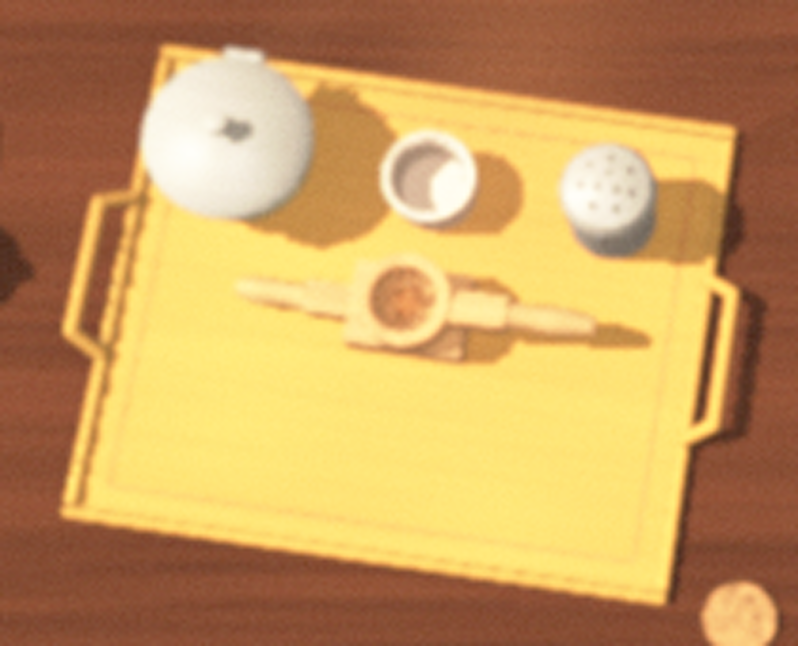

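The round head, centred at (408,300), sits on the oblong one with its handle toward the shaker. I'll check that numerically after picking up the tongs.

Emit:
jog_arm(plan=[{"x": -0.01, "y": 0.023, "z": 0.15, "wx": 0, "wy": -0.002, "wz": 0.002}, {"x": -0.01, "y": 0.023, "z": 0.3, "wx": 0, "wy": -0.002, "wz": 0.002}, {"x": -0.01, "y": 0.023, "z": 0.45, "wx": 0, "wy": -0.002, "wz": 0.002}, {"x": -0.01, "y": 0.023, "z": 0.54, "wx": 0, "wy": -0.002, "wz": 0.002}, {"x": -0.01, "y": 0.023, "z": 0.566, "wx": 0, "wy": -0.002, "wz": 0.002}, {"x": -0.01, "y": 0.023, "z": 0.566, "wx": 0, "wy": -0.002, "wz": 0.002}, {"x": -0.01, "y": 0.023, "z": 0.566, "wx": 0, "wy": -0.002, "wz": 0.002}])

```text
t: 25.7
eef_pos: [0.4957, -0.2641, 0.006]
tool_rot: [-0.002, 1.0, 0.006, 0.0]
contact_force: [0.4, 0.4, 0.1]
gripper_width: 0.826
```

Emit:
jog_arm(plan=[{"x": 0, "y": 0, "z": 0, "wx": 0, "wy": 0, "wz": 0}, {"x": 0, "y": 0, "z": 0, "wx": 0, "wy": 0, "wz": 0}, {"x": 0, "y": 0, "z": 0, "wx": 0, "wy": 0, "wz": 0}, {"x": 0, "y": 0, "z": 0, "wx": 0, "wy": 0, "wz": 0}, {"x": 0, "y": 0, "z": 0, "wx": 0, "wy": 0, "wz": 0}, {"x": 0, "y": 0, "z": 0, "wx": 0, "wy": 0, "wz": 0}, {"x": 0, "y": 0, "z": 0, "wx": 0, "wy": 0, "wz": 0}, {"x": 0, "y": 0, "z": 0, "wx": 0, "wy": 0, "wz": 0}, {"x": 0, "y": 0, "z": 0, "wx": 0, "wy": 0, "wz": 0}], hand=-1, grip_force=40)

```text
t: 26.45
eef_pos: [0.4966, -0.2645, 0.0075]
tool_rot: [-0.002, 1.0, 0.006, 0.001]
contact_force: [-0.1, 1.6, 7.4]
gripper_width: 0.351
```

Emit:
jog_arm(plan=[{"x": 0, "y": 0, "z": -0.05, "wx": 0, "wy": 0, "wz": 0}, {"x": 0, "y": 0, "z": -0.15, "wx": 0, "wy": 0, "wz": 0}, {"x": 0, "y": 0, "z": -0.3, "wx": 0, "wy": 0, "wz": 0}, {"x": 0, "y": 0, "z": -0.45, "wx": 0, "wy": 0, "wz": 0}, {"x": 0, "y": 0, "z": -0.6, "wx": 0, "wy": 0, "wz": 0}, {"x": 0, "y": 0, "z": -0.75, "wx": 0, "wy": 0, "wz": 0}, {"x": 0, "y": 0, "z": -0.75, "wx": 0, "wy": 0, "wz": 0}, {"x": 0, "y": 0, "z": -0.75, "wx": 0, "wy": 0, "wz": 0}])

```text
t: 27.12
eef_pos: [0.4974, -0.2656, 0.1602]
tool_rot: [-0.001, 1.0, 0.006, 0.004]
contact_force: [-0.1, 0.7, -1.8]
gripper_width: 0.347
```

Run:
```python
from w import steps; from h import *
steps((.49,-.08,.16,35),(.475,.1,.16,65),(.471,.182,.15,82.2))
f=lambda u,v,z:at_z("top",[(u+.5)/3.8+139.5,(v+.5)/3.8+139.5],z)[:2]
print("round",f(408,300,.056),"obl was",f(409,309,.030)); d=f(592,324,.043)-f(408,300,.056); print(np.degrees(np.arctan2(d[1],d[0])),np.linalg.norm(d))
```

```text
t 27.12 at [ 0.4974 -0.2656  0.1602] yaw 0.68 grip 0.347 F [-0.1  0.7 -1.8]
(0.49, -0.08, 0.16, 35) shift [-0.026 -0.928  0.002] turn [ 0.    -0.002 -0.191] mm/row rows>= 5
(0.475, 0.1, 0.16, 65) shift [ 0.455 -0.78   0.   ] turn [ 0.     0.    -0.167] mm/row rows>= 5
(0.471, 0.182, 0.15, 82.2) shift [ 0.363 -0.191  0.05 ] turn [ 0.     0.    -0.096] mm/row rows>= 2
round [0.56087834 0.16542586] obl was [0.5608765  0.16890992]
-95.85625177880416 0.1187101395082823
```

Emit:
jog_arm(plan=[{"x": -0.013, "y": -0.46, "z": 0.002, "wx": 0, "wy": 0, "wz": -0.095}, {"x": -0.026, "y": -0.928, "z": 0.002, "wx": 0, "wy": -0.002, "wz": -0.191}, {"x": -0.026, "y": -0.928, "z": 0.002, "wx": 0, "wy": -0.002, "wz": -0.191}, {"x": -0.026, "y": -0.928, "z": 0.002, "wx": 0, "wy": -0.002, "wz": -0.191}, {"x": -0.026, "y": -0.928, "z": 0.002, "wx": 0, "wy": -0.002, "wz": -0.191}, {"x": -0.026, "y": -0.928, "z": 0.002, "wx": 0, "wy": -0.002, "wz": -0.191}, {"x": -0.026, "y": -0.928, "z": 0.002, "wx": 0, "wy": -0.002, "wz": -0.191}, {"x": -0.026, "y": -0.928, "z": 0.002, "wx": 0, "wy": -0.002, "wz": -0.191}])

```text
t: 27.78
eef_pos: [0.4893, -0.0811, 0.1593]
tool_rot: [0.001, 0.954, 0.3, -0.0]
contact_force: [0.4, 0.0, -0.7]
gripper_width: 0.349
```

Emit:
jog_arm(plan=[{"x": 0.22, "y": -0.39, "z": 0, "wx": 0, "wy": 0, "wz": -0.083}, {"x": 0.455, "y": -0.78, "z": 0, "wx": 0, "wy": 0, "wz": -0.167}, {"x": 0.455, "y": -0.78, "z": 0, "wx": 0, "wy": 0, "wz": -0.167}, {"x": 0.455, "y": -0.78, "z": 0, "wx": 0, "wy": 0, "wz": -0.167}, {"x": 0.455, "y": -0.78, "z": 0, "wx": 0, "wy": 0, "wz": -0.167}, {"x": 0.455, "y": -0.78, "z": 0, "wx": 0, "wy": 0, "wz": -0.167}, {"x": 0.455, "y": -0.78, "z": 0, "wx": 0, "wy": 0, "wz": -0.167}, {"x": 0.455, "y": -0.78, "z": 0, "wx": 0, "wy": 0, "wz": -0.167}])

```text
t: 28.45
eef_pos: [0.4749, 0.0964, 0.1586]
tool_rot: [0.001, 0.845, 0.535, -0.001]
contact_force: [-0.2, 0.3, -0.1]
gripper_width: 0.348
```

Emit:
jog_arm(plan=[{"x": 0.363, "y": -0.191, "z": 0.05, "wx": 0, "wy": 0, "wz": -0.096}, {"x": 0.363, "y": -0.191, "z": 0.05, "wx": 0, "wy": 0, "wz": -0.096}, {"x": 0.363, "y": -0.191, "z": 0.05, "wx": 0, "wy": 0, "wz": -0.096}, {"x": 0.363, "y": -0.191, "z": 0.05, "wx": 0, "wy": 0, "wz": -0.096}, {"x": 0.363, "y": -0.191, "z": 0.05, "wx": 0, "wy": 0, "wz": -0.096}, {"x": 0.363, "y": -0.191, "z": 0.05, "wx": 0, "wy": 0, "wz": -0.096}, {"x": 0.363, "y": -0.191, "z": 0.05, "wx": 0, "wy": 0, "wz": -0.096}, {"x": 0.363, "y": -0.191, "z": 0.05, "wx": 0, "wy": 0, "wz": -0.096}])

```text
t: 29.12
eef_pos: [0.4717, 0.1768, 0.1485]
tool_rot: [0.001, 0.756, 0.655, -0.001]
contact_force: [1.0, 0.8, -0.4]
gripper_width: 0.349
```

```bash
python3 w.py .471,.1825,.014,82.2
```

```text
t 29.12 at [0.4717 0.1768 0.1485] yaw 81.8 grip 0.349 F [ 1.   0.8 -0.4]
(0.471, 0.1825, 0.014, 82.2) shift [ 0.03  -0.007  0.672] turn [-0.     0.001 -0.002] mm/row rows>= 4
```

Emit:
jog_arm(plan=[{"x": 0.03, "y": -0.007, "z": 0.15, "wx": 0, "wy": 0.001, "wz": -0.002}, {"x": 0.03, "y": -0.007, "z": 0.3, "wx": 0, "wy": 0.001, "wz": -0.002}, {"x": 0.03, "y": -0.007, "z": 0.45, "wx": 0, "wy": 0.001, "wz": -0.002}, {"x": 0.03, "y": -0.007, "z": 0.57, "wx": 0, "wy": 0.001, "wz": -0.002}, {"x": 0.03, "y": -0.007, "z": 0.65, "wx": 0, "wy": 0.001, "wz": -0.002}, {"x": 0.03, "y": -0.007, "z": 0.672, "wx": 0, "wy": 0.001, "wz": -0.002}, {"x": 0.03, "y": -0.007, "z": 0.672, "wx": 0, "wy": 0.001, "wz": -0.002}, {"x": 0.03, "y": -0.007, "z": 0.68, "wx": 0, "wy": 0.001, "wz": -0.002}, {"x": 0.03, "y": -0.007, "z": 0.688, "wx": 0, "wy": 0.001, "wz": -0.002}, {"x": 0.03, "y": -0.007, "z": 0.695, "wx": 0, "wy": 0.001, "wz": -0.002}, {"x": 0.03, "y": -0.007, "z": 0.695, "wx": 0, "wy": 0.001, "wz": -0.002}])

```text
t: 30.03
eef_pos: [0.4721, 0.1828, 0.0114]
tool_rot: [0.001, 0.754, 0.657, 0.001]
contact_force: [-2.7, -1.0, 11.9]
gripper_width: 0.351
```

Emit:
jog_arm(plan=[{"x": 0, "y": 0, "z": 0, "wx": 0, "wy": 0, "wz": 0}, {"x": 0, "y": 0, "z": 0, "wx": 0, "wy": 0, "wz": 0}, {"x": 0, "y": 0, "z": 0, "wx": 0, "wy": 0, "wz": 0}, {"x": 0, "y": 0, "z": 0, "wx": 0, "wy": 0, "wz": 0}, {"x": 0, "y": 0, "z": 0, "wx": 0, "wy": 0, "wz": 0}], hand=0.1)

```text
t: 30.45
eef_pos: [0.4722, 0.1828, 0.0115]
tool_rot: [0.001, 0.754, 0.657, 0.001]
contact_force: [0.1, -0.1, -0.4]
gripper_width: 0.55
```

Emit:
jog_arm(plan=[{"x": 0, "y": 0, "z": -0.05, "wx": 0, "wy": 0, "wz": 0}, {"x": 0, "y": 0, "z": -0.15, "wx": 0, "wy": 0, "wz": 0}, {"x": 0, "y": 0, "z": -0.3, "wx": 0, "wy": 0, "wz": 0}, {"x": 0, "y": 0, "z": -0.5, "wx": 0, "wy": 0, "wz": 0}, {"x": 0, "y": 0, "z": -0.7, "wx": 0, "wy": 0, "wz": 0}, {"x": 0, "y": 0, "z": -0.8, "wx": 0, "wy": 0, "wz": 0}, {"x": 0, "y": 0, "z": -0.8, "wx": 0, "wy": 0, "wz": 0}])

```text
t: 31.03
eef_pos: [0.4745, 0.1844, 0.177]
tool_rot: [0.002, 0.754, 0.657, 0.005]
contact_force: [0.7, -1.3, 0.2]
gripper_width: 0.551
```

Emit:
jog_arm(plan=[{"x": -0.95, "y": 0, "z": 0, "wx": 0, "wy": 0, "wz": 0}, {"x": -0.95, "y": 0, "z": 0, "wx": 0, "wy": 0, "wz": 0}, {"x": -0.95, "y": 0, "z": 0, "wx": 0, "wy": 0, "wz": 0}, {"x": -0.95, "y": 0, "z": 0, "wx": 0, "wy": 0, "wz": 0}, {"x": -0.95, "y": 0, "z": 0, "wx": 0, "wy": 0, "wz": 0}, {"x": -0.95, "y": 0, "z": 0, "wx": 0, "wy": 0, "wz": 0}, {"x": -0.95, "y": 0, "z": 0, "wx": 0, "wy": 0, "wz": 0}])

```text
t: 31.62
eef_pos: [0.4478, -0.0051, 0.1759]
tool_rot: [0.002, 0.755, 0.656, 0.005]
contact_force: [0.6, 1.7, 0.5]
gripper_width: 0.547
```

Emit:
jog_arm(plan=[{"x": -0.95, "y": 0, "z": 0, "wx": 0, "wy": 0, "wz": 0}, {"x": -0.95, "y": 0, "z": 0, "wx": 0, "wy": 0, "wz": 0}, {"x": -0.95, "y": 0, "z": 0, "wx": 0, "wy": 0, "wz": 0}, {"x": -0.95, "y": 0, "z": 0, "wx": 0, "wy": 0, "wz": 0}, {"x": -0.95, "y": 0, "z": 0, "wx": 0, "wy": 0, "wz": 0}, {"x": -0.95, "y": 0, "z": 0, "wx": 0, "wy": 0, "wz": 0}, {"x": -0.95, "y": 0, "z": 0, "wx": 0, "wy": 0, "wz": 0}, {"x": -0.95, "y": 0, "z": 0, "wx": 0, "wy": 0, "wz": 0}])

```text
t: 32.28
eef_pos: [0.4218, -0.1912, 0.1749]
tool_rot: [0.002, 0.754, 0.657, 0.005]
contact_force: [-0.2, 0.4, 0.6]
gripper_width: 0.548
```

Run:
```python
from w import steps; from h import *
steps(); im=snap("top"); s=snap("scene")
cv2.imwrite("pics/t6.png",cv2.resize(im[140:310,140:350],None,fx=3.8,fy=3.8,interpolation=2)[:,:,::-1])
cv2.imwrite("pics/s6.png",cv2.resize(s[170:330,280:490],None,fx=3.5,fy=3.5,interpolation=2)[:,:,::-1])
```

```text
t 32.28 at [ 0.4218 -0.1912  0.1749] yaw 82.09 grip 0.548 F [-0.2  0.4  0.6]
```

View pics/t6.png

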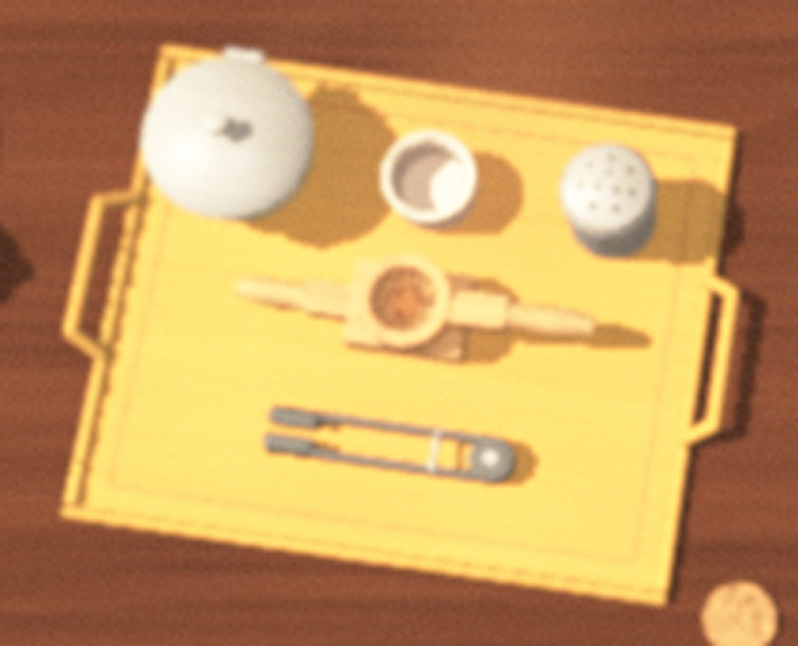

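View pics/s6.png

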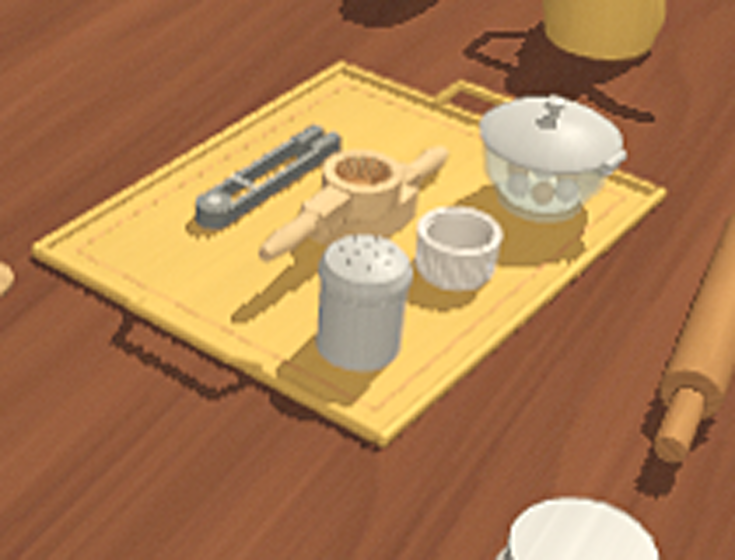

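In both views everything lies flat: ramekin upright, pile level, tongs at crop (391,445) in front with nothing touching them. A last number check, then hand in.

Run:
```python
from h import *
f=lambda u,v,z:at_z("top",[(u+.5)/3.8+139.5,(v+.5)/3.8+139.5],z)[:2]
c=np.array([.5597,.171]); y=np.radians(-7.9); ex=np.array([np.cos(y),np.sin(y)]); ey=np.array([-ex[1],ex[0]])
a,b=f(270,430,.02),f(516,460,.02)
for n,p in(("tongs",(a+b)/2),("round",f(408,300,.056)),("ram",f(428,179,.040)),("obl",f(409,309,.03))): print(n,((p-c)@ex).round(4),((p-c)@ey).round(4))
print("tongs off-axis deg",np.degrees(np.arctan2((a-b)@ex,(a-b)@ey)))
t=abs((a+b)/2-c-(-.09*ex)).max()
if t<.015: bot.hand_in(); print("handed in")
```

```text
tongs -0.0881 -0.0055
round 0.0019 -0.0054
ram 0.0883 -0.001
obl 0.0015 -0.0019
tongs off-axis deg -1.2186738206303633
the job is handed in; nothing more can be done
handed in
```

The tray is laid and the job is handed in, at about 32 s of the 128 s allowed. I placed the wide ramekin, then the oblong mould (handle to the bowl), the round mould on top (handle to the shaker) and the grey tongs in front.

My last camera checks, in the tray frame, were all inside the limits:

| Thing | x (mm) | y (mm) | Target (mm) |
|---|---|---|---|
| Wide ramekin | 88 | −1 | (90, 0) |
| Oblong head | 1.5 | −2 | (0, 0) |
| Round head | 2 | −5 | within 12 of the oblong head (3.5 off) |
| Tongs | −88 | −5.5 | (−90, 0), 1.2° off parallel |

- **Oblong head:** this was measured before the round mould covered it. The pile looked level and undisturbed in both final pictures.
- **Bowl and shaker:** neither showed any visible shift in the pictures.
- **Small ramekin:** it was not in the final crops. It was last seen standing after the round mould was picked up, and nothing went near it after that except the tongs pickup, about 14 cm away.
- **Disagreement:** the network put the oblong head at y = 0.160 m, while my corner measurement gave 0.169 m. I kept mine because the handle tip agreed with it.

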